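# Set the drying hook and hang the trays behind one another, largest first

### The job

Crank the handwheel of the drying stand until the hook carriage's pointer stands exactly at the brass marker clip, before any tray is lifted. Then hang every steel hanger tray that is there on the hook by its window, the largest at the back and each next smaller one in front of it. Leave the pointer at the marker, the trays hanging still, and the other things on the bench alone.

Things in the scene. Friction and masses are not known exactly. Their poses are not given: they have to be found in the camera images.
- tray_a_center (a point): Centre of the largest steel hanger tray, 67 mm above its underside; may be absent. 134 tall: floor 76 wide (y) x 36 deep (x), rim 10 high; in its middle an upright plate 76 wide, 5 thick (x), shoulders at 98; on it, mid-width, a grey grip tab 24 wide (y), 8 thick, 36 tall, pinched across y from above. Window mid-plate 26 wide, 28 tall, top edge at 88. z up; front and back alike.
- tray_b_center (a point): Centre of the second largest steel hanger tray, 60 mm above its underside; may be absent. 120 tall: floor 66 wide (y) x 36 deep (x), rim 10 high; in its middle an upright plate 66 wide, 5 thick (x), shoulders at 84; on it, mid-width, a grey grip tab 24 wide (y), 8 thick, 36 tall, pinched across y from above. Window mid-plate 26 wide, 28 tall, top edge at 74. z up; front and back alike.
- tray_c_center (a point): Centre of the third largest steel hanger tray, 53 mm above its underside; may be absent. 106 tall: floor 56 wide (y) x 36 deep (x), rim 10 high; in its middle an upright plate 56 wide, 5 thick (x), shoulders at 70; on it, mid-width, a grey grip tab 24 wide (y), 8 thick, 36 tall, pinched across y from above. Window mid-plate 26 wide, 28 tall, top edge at 60. z up; front and back alike.
- tray_d_center (a point): Centre of the smallest steel hanger tray, 46 mm above its underside; may be absent. 92 tall: floor 46 wide (y) x 36 deep (x), rim 10 high; in its middle an upright plate 46 wide, 5 thick (x), shoulders at 56; on it, mid-width, a grey grip tab 24 wide (y), 8 thick, 36 tall, pinched across y from above. Window mid-plate 26 wide, 28 tall, top edge at 46. z up; front and back alike.
- hook_root (a point): Root of the hook: on the top face of its bar, at the upright back panel, 210 mm above the bench. x runs from tip to root (away from the robot), y across the bar, z up. The level flat bar runs along -x, 16 mm wide, 6 thick, clear for 112 mm. A hung tray rests with its window's top edge on the bar's top face, its plate across the bar, its tab above. Trays fit 23 mm apart.
- hook_tip (a point): Top of the hook's upturned tip, at its outer end, 118 mm from the root and 8 mm above the bar's top face; the tip is 6 mm thick and 16 mm wide.
- pointer (a point): End of the carriage's dark pointer (3 mm wide) over the scale bar along the stand's front edge. Same axes as the hook, which slides along y together with it.
- marker (a point): Point of the brass marker clip (6 mm wide) on the same scale bar; it stays put. The pointer is at the marker when both have the same place along y. Axes as the stand and hook: x away from the robot, y to the left along the scale.
- crank_grip_mid (a point): Middle of the handwheel's upright black grip (round, 21 mm thick, 54 tall; this point is 34 mm above its foot, 20 below its top), 44 mm from the wheel's axis. Grip it from above and lead it round the circle; it revolves freely, so the hand need not turn.
- wheel_axis (a point): Centre of the 112 mm handwheel, at rim height; its axis is vertical. The grip's middle is 44 mm higher than this point.
- handwheel (a joint): Turn of the handwheel (rad), growing anticlockwise seen from above; each anticlockwise turn moves the carriage 16 mm right (-y of the stand), clockwise left. Range -9 to 25. It takes about 2 N at the grip and stays where it is left.
- flow_cell_case: Bystander: white flat case 55x85x18 mm, origin under its centre. Leave alone.
- mouse_small: Bystander: black computer mouse 89x48x32 mm, origin under its centre. Leave alone.
- pen_1: Bystander: marker pen 135 mm long, origin under its centre. Leave alone.
- tape_1: Bystander: roll of tape 96 mm across, 25 mm high, origin under its centre. Leave alone.
- amber_reagent: Bystander: small bottle 36 mm across, 75 mm tall, origin under its centre. Leave alone.
- cooler_block: Bystander: white block 45x65x25 mm, origin under its centre. Leave alone.
- usb_stick: Bystander: black stick 18x56x8 mm, origin under its centre. Leave alone.
- tip_box: Bystander: pipette tip box 66x118x74 mm, origin under its centre. Leave alone.
- slide_case: Bystander: slide box 30x85x34 mm, origin under its centre. Leave alone.
Not all that is in view belongs to the job. What is shaped like the part that bears tray_d_center but pink is not meant.

How it is judged (in metres and radians):
On the way:
1. the pointer stands at the marker clip while all trays still stand on the bench (y of pointer in the frame of marker between -0.0035 and 0.0035 m and height (world z) of each of tray_a_center, tray_b_center, tray_c_center, tray_d_center below 0.085 m), for 0.3 s.
At the end, for the whole second after the job is handed in: Pointer within 3.5 mm of the marker; every tray present hangs at rest by its window on the bar between root and tip (within 15 mm of the bar's middle line, height within 7 mm of resting on it, tilted less than 0.25 rad), each in front of all larger ones by over 6 mm (y of pointer in the frame of marker between -0.0035 and 0.0035 m and x of tray_a_center in the frame of hook_root between -0.116 and -0.002 m and y of tray_a_center in the frame of hook_root between -0.015 and 0.015 m and z of tray_a_center in the frame of hook_root between -0.028 and -0.014 m and angle between each of tray_a_center, tray_b_center, tray_c_center, tray_d_center's own z axis and vertical below 0.25 rad and linear speed of each of tray_a, tray_b, tray_c, tray_d below 0.08 m/s and x of tray_b_center in the frame of hook_root between -0.116 and -0.002 m and y of tray_b_center in the frame of hook_root between -0.015 and 0.015 m and z of tray_b_center in the frame of hook_root between -0.021 and -0.007 m and x of tray_c_center in the frame of hook_root between -0.116 and -0.002 m and y of tray_c_center in the frame of hook_root between -0.015 and 0.015 m and z of tray_c_center in the frame of hook_root between -0.014 and 8.67362e-19 m and x of tray_d_center in the frame of hook_root between -0.116 and -0.002 m and y of tray_d_center in the frame of hook_root between -0.015 and 0.015 m and z of tray_d_center in the frame of hook_root between -0.007 and 0.007 m and ((x of hook_tip in the frame of tray_a_center below 0 m and x of tray_b_center in the frame of tray_a_center below -0.006 m) or (x of hook_tip in the frame of tray_a_center above 0 m and x of tray_b_center in the frame of tray_a_center above 0.006 m)) and ((x of hook_tip in the frame of tray_a_center below 0 m and x of tray_c_center in the frame of tray_a_center below -0.006 m) or (x of hook_tip in the frame of tray_a_center above 0 m and x of tray_c_center in the frame of tray_a_center above 0.006 m)) and ((x of hook_tip in the frame of tray_a_center below 0 m and x of tray_d_center in the frame of tray_a_center below -0.006 m) or (x of hook_tip in the frame of tray_a_center above 0 m and x of tray_d_center in the frame of tray_a_center above 0.006 m)) and ((x of hook_tip in the frame of tray_b_center below 0 m and x of tray_c_center in the frame of tray_b_center below -0.006 m) or (x of hook_tip in the frame of tray_b_center above 0 m and x of tray_c_center in the frame of tray_b_center above 0.006 m)) and ((x of hook_tip in the frame of tray_b_center below 0 m and x of tray_d_center in the frame of tray_b_center below -0.006 m) or (x of hook_tip in the frame of tray_b_center above 0 m and x of tray_d_center in the frame of tray_b_center above 0.006 m)) and ((x of hook_tip in the frame of tray_c_center below 0 m and x of tray_d_center in the frame of tray_c_center below -0.006 m) or (x of hook_tip in the frame of tray_c_center above 0 m and x of tray_d_center in the frame of tray_c_center above 0.006 m))); the robot touches nothing.
It fails at once if a bystander is pushed more than 6 cm (distance of any of flow_cell_case, mouse_small, pen_1, tape_1, amber_reagent, cooler_block, usb_stick, tip_box, slide_case from where it was at the start of the episode above 0.06 m).
Of tray_a, tray_b, tray_c, tray_d only 3 to 4 are there at a start; the rules pass over those that are not, and their reading is None.
At some moment in a run one of tray_a, tray_b, tray_c, tray_d may be knocked a few centimetres aside while the robot is not near it.
It also fails if it takes over 192 s, if anything falls off the work surface, if the arm or the gripper's body presses on something with over 40 N, if the wrist force passes 120 N, or if a joint passes its speed limit or range.

### The arm

A 6-joint arm with a two-finger parallel gripper is mounted at the origin on a cart in front of the work surface, level with it; the furniture and walls round the work are solid. World frame = base frame: x ahead of the robot, y to its left, z up, the work surface at z = 0. Lengths are in mm, angles in degrees, forces in N, time in s.
With the tool pointing down it reaches from about 300 to 850 mm from the base axis. Payload 4.2 kg.
Tool frame: the origin (TCP) lies at the very end of the fingers, on their centre line; the grasp point (between the pads) lies 19 mm behind it; z points along the fingers, y is the direction in which the jaws open and shut (so a half turn about z gives the same grasp; the last joint's range is limited). The gripper opens to 91 mm and grips with 3 to 60 N. Pads are 32 mm wide; open, the fingers measure 118 mm over their backs; the gripper's body (76 mm by 178 mm) begins 60 mm behind the grasp point.
Start: joints at [64.286, 18.312, 89.639, -0, 72.044, -1.146], TCP at [239.078, 522.958, 213.976] pointing down, gripper open.
Joint ranges: [-177.97, 177.97], [-48.28, 115.42], [12.27, 149.76], [-77.06, 257.06], [2.81, 150.46], [-146.56, 146.56]. Speed limits (degrees/s): [147.25, 147.25, 180, 180, 180, 180].

### API

Orientations are given as [roll, pitch, yaw] about the fixed x, y, z axes, in that order (R = Rz(yaw) Ry(pitch) Rx(roll)).
In Python, from workcell import telemetry, grab_frame, job gives the robot as it stands.
- The arm moves only by the tool drive_tool, never from a script. Its argument "moves" is a list of rows, each an object of numbers: "claw": the closure, from -1 (fully open) to 1 (shut); "dx", "dy", "dz": the shift along the tool's x, y, z in units of 20 mm (1.0 is 20 mm); "yaw": the turn about the tool's z in units of 0.15 rad (1.0 is 0.15 rad). In form: [{"claw": .., "dx": .., "dy": .., "dz": .., "yaw": ..}, ...]. A call has 1 to 5 rows; each row shifts and turns the pose as measured when the row begins, along the tool's axes as they then stand; what a row does not reach is not made up. A row lasts 1/8 s, in which the tool goes at most 62.5 mm and 10.7 degrees, less where a joint would pass 70% of its speed; a pose out of reach is approached as far as the arm can. A call with a number of a shift or a turn outside -1 to 1 is refused whole. A call with a gripper value outside its range is refused whole. The fingers move at their own pace and stop on an object; "grip_force" is the grip in N (left out, the last holds). Time passes only in rows, so rows that do not move let the fingers close. It gives the time, the measured TCP pose, the force and the opening at its end, in the units of the state.
- telemetry.state(): the state, without advancing time (a new reading comes with each control period).
- grab_frame(name): name is "scene" or "top" or "wrist"; returns a dict with "color" (384x512x3 uint8, blue, green, red), "vertical_fov" (degrees; the focal length in pixels is half the picture's height over the tangent of half this angle, whatever the lens; pixels are square), "cx", "cy" (the principal point, pixels), "pose" (4x4, takes a point from camera to world coordinates). Camera axes: x right, y down, z forward; pixel columns grow to the right and rows downward; lengths in mm; the calibration is good to about 2 mm. A picture is of the moment at which its call begins. There is no depth.
- job.job_done(): hands the job in, once; it reports no verdict.
The state is a dict: "time_s": time; "qpos": joint angles; "qvel": joint speeds; "effort": joint torques, N m; "ee_pos": TCP position; "ee_rot": TCP orientation; "force": force on the tool from outside, world axes, zero at the start; "torque": the same for the moment, N m; "gripper_width": finger opening in mm.
Only numpy, scipy, OpenCV 4.12 (cv2) and the standard library are available. Lean on these libraries where they do the work, as an engineer would, in place of code of your own. Each camera call takes 0.05 s, during which the arm holds its last target.

## Working session

There is one attempt and no reset: what is moved stays moved. The work goes in short steps, Python scripts to look and compute and a tool call to move; the robot and the scene stay as the last step left them, time stands still between calls to the robot, and variables do not carry over. Pictures are saved under pics/ and viewed, and the job is handed in when it is done.

Besides the shell and the picture viewer there is one more tool, called in YAML: its name, and indented under it one key for each argument. drive_tool: Moves the arm, as the interface text tells. Its arguments: {"type":"object","properties":{"moves":{"type":"array"},"grip_force":{"type":"number"}},"required":["moves"]}

```bash
ls; mkdir -p pics; cat > h.py <<'E'
import numpy as np, cv2
from workcell import telemetry, grab_frame, job
def K(f):
    h=f["color"].shape[0]; return (h/2)/np.tan(np.radians(f["vertical_fov"])/2)
def ray(f,u,v):
    k=K(f); P=np.array(f["pose"]); d=np.array([(u-f["cx"])/k,(v-f["cy"])/k,1.0])
    return P[:3,3],P[:3,:3]@d
def onz(f,u,v,z):
    o,d=ray(f,u,v); return o+d*(z-o[2])/d[2]
def onplane(f,u,v,p,n):
    o,d=ray(f,u,v); n=np.array(n,float); return o+d*(n@(np.array(p)-o))/(n@d)
def proj(f,p):
    P=np.array(f["pose"]); c=P[:3,:3].T@(np.array(p,float)-P[:3,3]); k=K(f)
    return np.array([f["cx"]+k*c[0]/c[2],f["cy"]+k*c[1]/c[2]])
def tri(a,b):
    (o1,d1),(o2,d2)=a,b
    A=np.stack([d1,-d2],1); s=np.linalg.lstsq(A,o2-o1,rcond=None)[0]
    p,q=o1+d1*s[0],o2+d2*s[1]; return (p+q)/2,np.linalg.norm(p-q)
E
python3 - <<'E'
from h import *
import pickle
for n in ["scene","top","wrist"]:
    f=grab_frame(n); cv2.imwrite(f"pics/{n}0.png",f["color"]); pickle.dump(f,open(f"{n}0.pkl","wb"))
    print(n,f["vertical_fov"],f["cx"],f["cy"],np.round(f["pose"],3).tolist())
print(telemetry.state())
E
```

```text
pics
scene 43.01639798855528 251.37181826101965 185.29698768682115 [[0.172, -0.878, 0.447, -53.303], [-0.985, -0.159, 0.067, -326.932], [0.012, -0.452, -0.892, 1248.88], [0.0, 0.0, 0.0, 1.0]]
top 46.433825407345566 262.64010369199104 182.7181535785755 [[0.012, -0.997, 0.072, 387.233], [-1.0, -0.013, -0.016, -211.292], [0.017, -0.072, -0.997, 1527.058], [0.0, 0.0, 0.0, 1.0]]
wrist 60.24769368011722 257.07826986198324 191.41530792671884 [[0.416, 0.883, 0.216, 178.714], [0.909, -0.404, -0.1, 551.752], [-0.001, 0.238, -0.971, 382.926], [0.0, 0.0, 0.0, 1.0]]
{'time_s': 0.15, 'qpos': array([ 6.42856636e+01,  1.83431477e+01,  8.96898506e+01, -1.73107006e-03,
        7.20429365e+01, -1.14621598e+00]), 'qvel': array([-0.08515919, -0.14183072, -0.12798922, -0.10961189, -0.08658348,
       -0.02847433]), 'effort': array([ 8.40631083e-05, -4.12772763e+01, -2.32154292e+01,  7.28740264e-02,
        4.33312089e-02, -1.12505481e-04]), 'ee_pos': array([238.92038615, 522.60468383, 213.31758863]), 'ee_rot': array([-1.79924047e+02,  1.26716008e-04,  1.55432414e+02]), 'force': array([-0.94103415, -0.39903715,  0.29569316]), 'torque': array([-0.05564882, -0.03292919, -0.03912706]), 'gripper_width': 91.30812832082088}
```

View pics/scene0.png

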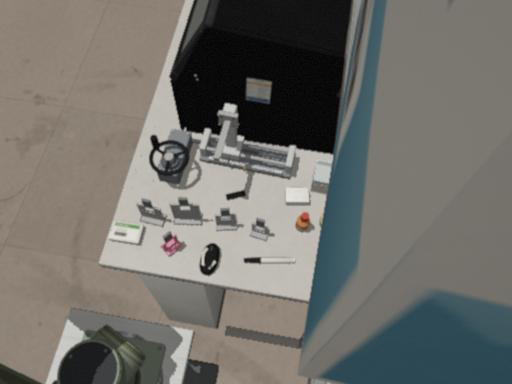

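View pics/top0.png

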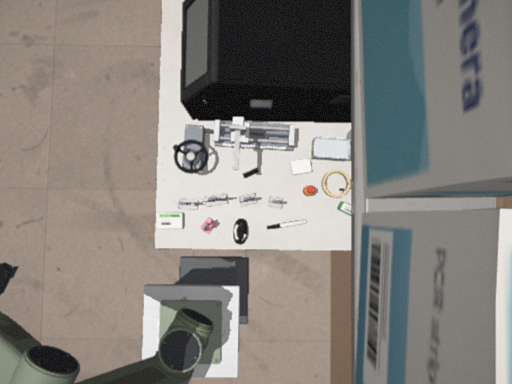

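View pics/wrist0.png

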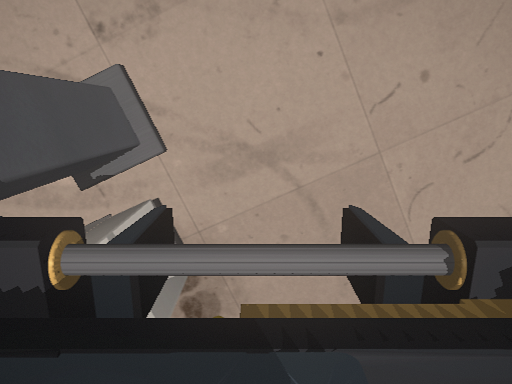

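Trays visible in the scene view at about (150,212), (186,211), (226,220) and (260,230), with the pink look-alike at (171,244). I'll enlarge crops.

```bash
python3 - <<'E'
import pickle,cv2
f=pickle.load(open("scene0.pkl","rb"));t=pickle.load(open("top0.pkl","rb"))
cv2.imwrite("pics/sc1.png",cv2.resize(f["color"][95:275,100:340],None,fx=3.3,fy=3.3,interpolation=cv2.INTER_CUBIC))
cv2.imwrite("pics/tc1.png",cv2.resize(t["color"][110:240,155:355],None,fx=4,fy=4,interpolation=cv2.INTER_CUBIC))
E
```

```text
(no output)
```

View pics/sc1.png

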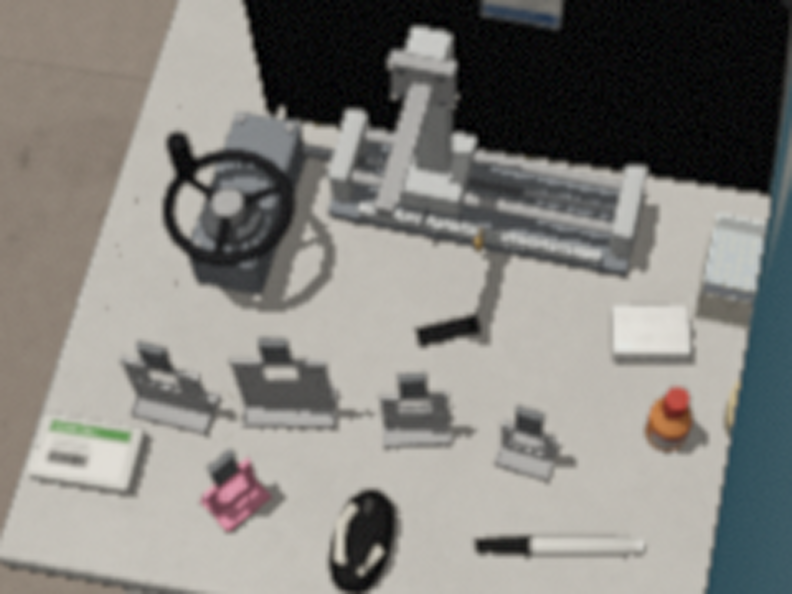

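View pics/tc1.png

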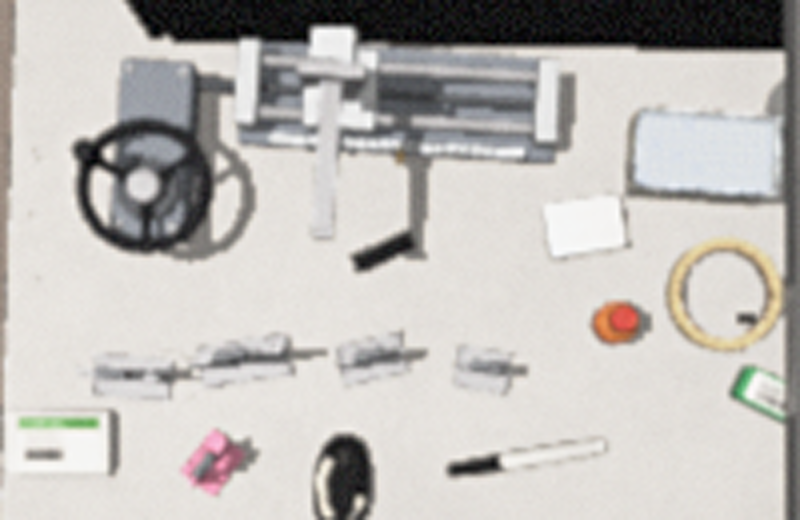

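```bash
python3 - <<'E'
from h import *
import pickle
f=pickle.load(open("scene0.pkl","rb"));t=pickle.load(open("top0.pkl","rb"))
T=lambda x,y:(155+(x+.5)/4-.5,110+(y+.5)/4-.5)
S=lambda x,y:(100+(x+.5)/3.3-.5,95+(y+.5)/3.3-.5)
for n,a,b in [("hub",(144,183),(229,206)),("griptop",(82,148),(178,140)),("marker",(401,157),(478,240)),("hooktip",(322,236),(392,200)),("tabA",(250,354),(274,348)),("tabB",(139,374),(153,352)),("tabC",(372,358),(411,383)),("tabD",(484,368),(528,416)),("pink",(208,465),(224,462))]:
    p,e=tri(ray(t,*T(*a)),ray(f,*S(*b))); print(n,p.round(0),round(e,1), onz(t,*T(*a),0).round(0))
for n,c in [("tip_box",(705,152)),("amber",(617,322)),("usb",(385,252)),("mouse",(344,470))]: print(n,onz(t,*T(*c),0).round())
for q in [(322,236),(332,80)]: print("hook z210",onz(t,*T(*q),212).round(0))
E
```

```text
hub [578.  -0.  81.] 0.3 [589.  12.   0.]
griptop [596.  39. 144.] 1.0 [618.  65.   0.]
marker [ 609. -207.   35.] 2.2 [ 614. -208.    0.]
hooktip [ 522. -155.  232.] 6.0 [ 545. -141.    0.]
tabA [436. -86. 133.] 14.5 [443. -82.   0.]
tabB [418.   2. 131.] 19.4 [425.  12.   0.]
tabC [ 437. -186.  103.] 3.2 [ 441. -186.    0.]
tabD [ 431. -278.   89.] 0.7 [ 434. -281.    0.]
pink [351. -57.  95.] 2.5 [349. -48.   0.]
tip_box [ 622. -470.    0.]
amber [ 475. -395.    0.]
usb [ 532. -196.    0.]
mouse [ 346. -163.    0.]
hook z210 [ 523. -151.  212.]
hook z210 [ 640. -157.  212.]
```

```bash
cat >> h.py <<'E'
def rem(x,y,z,yaw=177.0):
    s=telemetry.state(); e=np.array(s["ee_pos"]); w=np.radians(s["ee_rot"][2])
    d=np.array([x,y,z])-e; tx=np.array([np.cos(w),np.sin(w)]); ty=np.array([np.sin(w),-np.cos(w)])
    print("t",round(s["time_s"],2),"tcp",e.round(1),"rot",np.round(s["ee_rot"],1),"F",np.round(s["force"],1),"w",round(s["gripper_width"],1))
    print("units dx %.2f dy %.2f dz %.2f yaw %.2f"%(tx@d[:2]/20,ty@d[:2]/20,-d[2]/20,-((yaw-s["ee_rot"][2]+180)%360-180)/8.594))
E
python3 - <<'E'
from h import *
import pickle
t=pickle.load(open("top0.pkl","rb"))
T=lambda x,y:(155+(x+.5)/4-.5,110+(y+.5)/4-.5)
print(onz(t,*T(160,38),0).round(),onz(t,*T(700,46),0).round(),onz(t,*T(125,5),0).round())
rem(596,39,213)
E
```

```text
[715.   1.   0.] [ 715. -466.    0.] [743.  32.   0.]
t 0.15 tcp [238.9 522.6 213.3] rot [-179.9    0.   155.4] F [-0.9 -0.4  0.3] w 91.3
units dx -26.29 dy -14.57 dz 0.02 yaw -2.51
```

drive_tool:
  moves:
    - {"claw": -1, "dx": 0, "dy": 0, "dz": 0, "yaw": -1}
    - {"claw": -1, "dx": 0, "dy": 0, "dz": 0, "yaw": -1}
    - {"claw": -1, "dx": 0, "dy": 0, "dz": 0, "yaw": -0.5}
    - {"claw": -1, "dx": -0.8, "dy": -1, "dz": 0, "yaw": 0}
    - {"claw": -1, "dx": -0.8, "dy": -1, "dz": 0, "yaw": 0}

```text
time_s: 0.78
ee_pos: [268.5, 480.6, 211.2]
ee_rot: [-179.7, -0.1, 177.8]
force: [-0.1, 0.2, -0.5]
gripper_width: 91.2
```

drive_tool:
  moves:
    - {"claw": -1, "dx": -0.8, "dy": -1, "dz": 0, "yaw": 0}
    - {"claw": -1, "dx": -0.8, "dy": -1, "dz": 0, "yaw": 0}
    - {"claw": -1, "dx": -0.8, "dy": -1, "dz": 0, "yaw": 0}
    - {"claw": -1, "dx": -0.8, "dy": -1, "dz": 0, "yaw": 0}
    - {"claw": -1, "dx": -0.8, "dy": -1, "dz": 0, "yaw": 0}

```text
time_s: 1.4
ee_pos: [346.2, 373.5, 210.0]
ee_rot: [-179.6, -0.2, 177.9]
force: [-0.1, -0.4, 0.1]
gripper_width: 91.1
```

drive_tool:
  moves:
    - {"claw": -1, "dx": -0.8, "dy": -1, "dz": 0, "yaw": 0}
    - {"claw": -1, "dx": -0.8, "dy": -1, "dz": 0, "yaw": 0}
    - {"claw": -1, "dx": -0.8, "dy": -1, "dz": 0, "yaw": 0}
    - {"claw": -1, "dx": -0.8, "dy": -1, "dz": 0, "yaw": 0}
    - {"claw": -1, "dx": -0.8, "dy": -1, "dz": 0, "yaw": 0}

```text
time_s: 2.02
ee_pos: [423.9, 266.3, 209.2]
ee_rot: [-179.5, -0.4, 177.9]
force: [-0.9, -0.5, -0.6]
gripper_width: 90.9
```

drive_tool:
  moves:
    - {"claw": -1, "dx": -0.8, "dy": -1, "dz": 0, "yaw": 0}
    - {"claw": -1, "dx": -0.8, "dy": -1, "dz": 0, "yaw": 0}
    - {"claw": -1, "dx": -0.8, "dy": -1, "dz": 0, "yaw": 0}
    - {"claw": -1, "dx": -0.8, "dy": -1, "dz": 0, "yaw": 0}
    - {"claw": -1, "dx": -0.8, "dy": -1, "dz": 0, "yaw": 0}

```text
time_s: 2.65
ee_pos: [501.5, 159.3, 208.2]
ee_rot: [-179.4, -0.5, 177.9]
force: [0.3, -0.1, 0.2]
gripper_width: 90.8
```

```bash
python3 - <<'E'
from h import *
import pickle
rem(596,39,213)
f=grab_frame("wrist"); cv2.imwrite("pics/w1.png",f["color"]); pickle.dump(f,open("w1.pkl","wb"))
E
```

```text
t 2.65 tcp [501.5 159.3 208.2] rot [-179.4   -0.5  177.9] F [ 0.3 -0.1  0.2] w 90.8
units dx -4.95 dy -5.84 dz -0.24 yaw 0.10
```

View pics/w1.png

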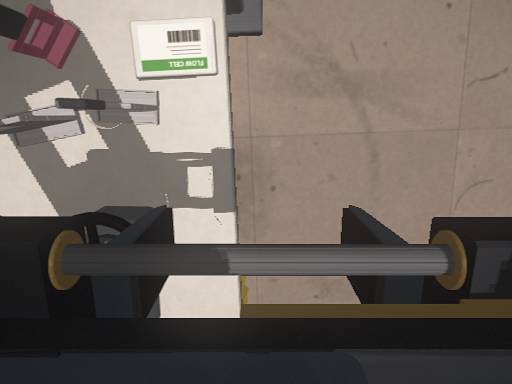

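drive_tool:
  moves:
    - {"claw": -1, "dx": -0.8, "dy": -1, "dz": 0, "yaw": 0}
    - {"claw": -1, "dx": -0.8, "dy": -1, "dz": 0, "yaw": 0}
    - {"claw": -1, "dx": -0.8, "dy": -1, "dz": 0, "yaw": 0}
    - {"claw": -1, "dx": -0.8, "dy": -1, "dz": 0, "yaw": 0}
    - {"claw": -1, "dx": -0.8, "dy": -0.8, "dz": 0, "yaw": 0}

```text
time_s: 3.32
ee_pos: [579.9, 56.5, 207.3]
ee_rot: [-179.4, -0.6, 177.8]
force: [0.2, 0.8, -0.7]
gripper_width: 91.3
```

```bash
python3 - <<'E'
from h import *
import pickle
rem(596,39,125)
for n in ["wrist","scene","top"]:
    f=grab_frame(n); cv2.imwrite("pics/%s2.png"%n,f["color"]); pickle.dump(f,open(n+"2.pkl","wb"))
    if n=="scene": cv2.imwrite("pics/sc2.png",cv2.resize(f["color"][95:275,100:340],None,fx=3.3,fy=3.3,interpolation=cv2.INTER_CUBIC))
E
```

```text
t 3.33 tcp [579.9  56.5 207.3] rot [-179.4   -0.6  177.8] F [ 0.2  0.8 -0.7] w 91.3
units dx -0.84 dy -0.85 dz 4.12 yaw 0.10
```

View pics/wrist2.png

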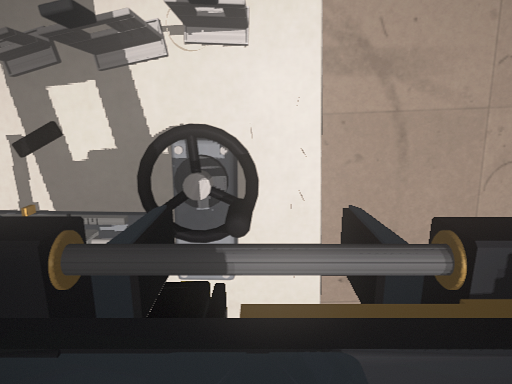

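View pics/sc2.png

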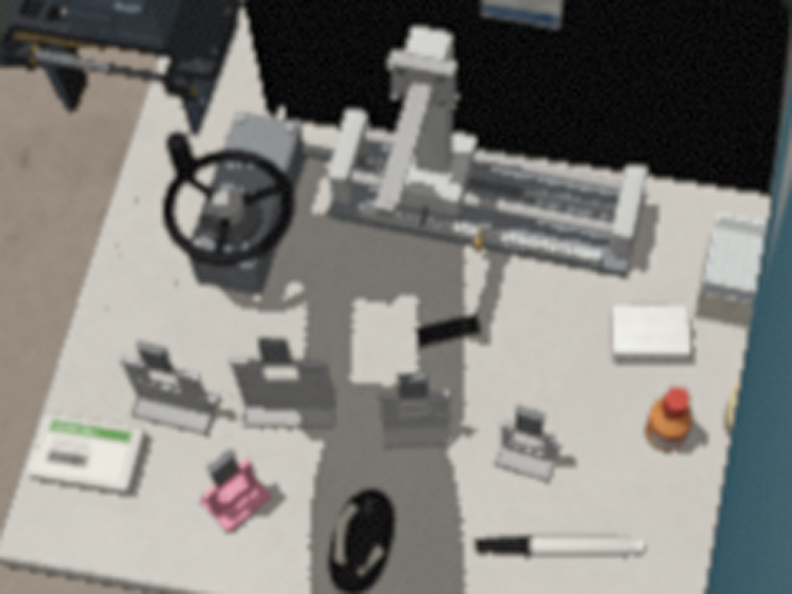

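```bash
python3 - <<'E'
from h import *
import pickle
f=pickle.load(open("scene2.pkl","rb"));w=pickle.load(open("wrist2.pkl","rb"))
S=lambda x,y:(100+(x+.5)/3.3-.5,95+(y+.5)/3.3-.5)
print("marker",onz(f,*S(478,240),35),"pointer",onz(f,*S(424,214),35),onz(f,*S(425,222),35))
print("hub",onz(w,200,187,81),"grip",onz(w,238,208,144))
c=w["color"][150:260,130:280]; cv2.imwrite("pics/wg.png",cv2.resize(c,None,fx=5,fy=5,interpolation=cv2.INTER_CUBIC))
c=f["color"][140:185,195:300]; cv2.imwrite("pics/sp.png",cv2.resize(c,None,fx=7,fy=7,interpolation=cv2.INTER_CUBIC))
E
```

```text
marker [ 608.32871805 -206.1364238    35.        ] pointer [ 625.33317818 -155.3415246    35.        ] [ 617.64727627 -157.74149566   35.        ]
hub [578.83809307   3.97271737  81.        ] grip [582.16931946  43.05228624 144.        ]
```

View pics/wg.png

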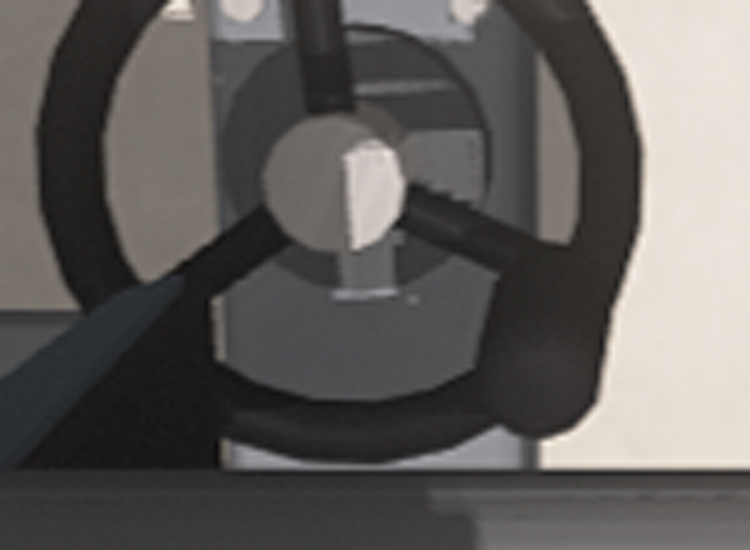

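View pics/sp.png

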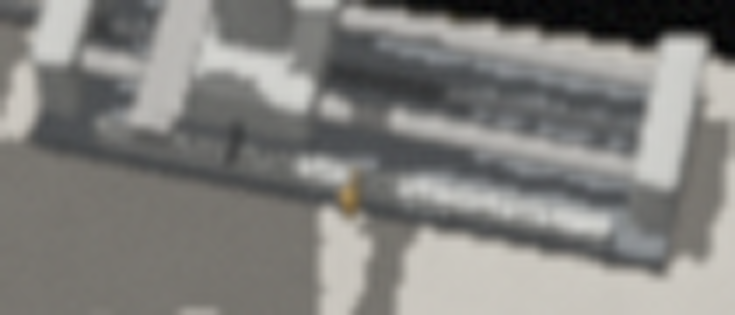

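```bash
python3 - <<'E'
from h import *
import pickle
f=pickle.load(open("scene2.pkl","rb"));w=pickle.load(open("wrist2.pkl","rb"))
s=lambda x,y:(195+(x+.5)/7-.5,140+(y+.5)/7-.5)
ys=np.array([.054,.9985,0])
for z in (25,35,45):
  m=onz(f,*s(350,187),z);p=onz(f,*s(234,160),z);print(z,m.round(1),p.round(1),"dy",(m-p)@ys)
print("rim",onz(w,*(130+340/5-.1*4,150+190/5-.4),80),"grip",onz(w,130+543/5-.4,150+372/5-.4,144))
E
```

```text
25 [ 617.3 -204.7   25. ] [ 621.3 -155.4   25. ] dy -49.41704820959947
35 [ 611.9 -205.7   35. ] [ 615.8 -156.8   35. ] dy -49.013274538847625
45 [ 606.4 -206.7   45. ] [ 610.3 -158.2   45. ] dy -48.60950086809575
rim [579.53730408   1.51302834  80.        ] grip [594.51617744  42.56261516 144.        ]
```

drive_tool:
  moves:
    - {"claw": -1, "dx": -0.8, "dy": -0.7, "dz": 0, "yaw": 0}
    - {"claw": -1, "dx": 0, "dy": 0, "dz": 1, "yaw": 0}
    - {"claw": -1, "dx": 0, "dy": 0, "dz": 1, "yaw": 0}
    - {"claw": -1, "dx": 0, "dy": 0, "dz": 1, "yaw": 0}
    - {"claw": -1, "dx": 0, "dy": 0, "dz": 0.8, "yaw": 0}

```text
time_s: 4.1
ee_pos: [598.9, 40.6, 130.8]
ee_rot: [-179.4, -0.3, 177.9]
force: [-0.5, -0.2, 0.3]
gripper_width: 91.2
```

```bash
python3 - <<'E'
from h import *
rem(595.5,41.5,108)
f=grab_frame("wrist"); cv2.imwrite("pics/w3.png",f["color"])
E
```

```text
t 4.1 tcp [598.9  40.6 130.8] rot [-179.4   -0.3  177.9] F [-0.5 -0.2  0.3] w 91.2
units dx 0.17 dy 0.04 dz 1.14 yaw 0.11
```

View pics/w3.png

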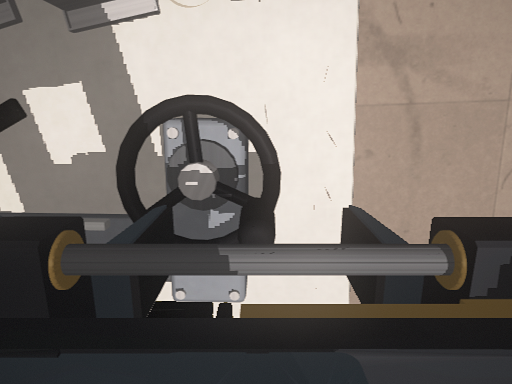

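drive_tool:
  grip_force: 20
  moves:
    - {"claw": -1, "dx": 0.15, "dy": 0, "dz": 0.6, "yaw": 0}
    - {"claw": -1, "dx": 0, "dy": 0, "dz": 0.5, "yaw": 0}
    - {"claw": 1, "dx": 0, "dy": 0, "dz": 0, "yaw": 0}
    - {"claw": 1, "dx": 0, "dy": 0, "dz": 0, "yaw": 0}
    - {"claw": 1, "dx": 0, "dy": 0, "dz": 0, "yaw": 0}

```text
time_s: 4.78
ee_pos: [595.5, 40.4, 106.5]
ee_rot: [-179.4, -0.3, 177.9]
force: [-0.3, -0.4, -0.4]
gripper_width: 64.5
```

drive_tool:
  moves:
    - {"claw": 1, "dx": 0, "dy": 0, "dz": 0, "yaw": 0}
    - {"claw": 1, "dx": 0, "dy": 0, "dz": 0, "yaw": 0}
    - {"claw": 1, "dx": 0, "dy": 0, "dz": 0, "yaw": 0}

```text
time_s: 5.15
ee_pos: [596.0, 40.4, 107.3]
ee_rot: [-179.4, -0.2, 177.9]
force: [0.5, 0.1, -0.7]
gripper_width: 33.9
```

```bash
cat >> h.py <<'E'
C=np.array([579.0,0.8])
def crank(step=24,n=5):
    s=telemetry.state(); p=np.array(s["ee_pos"])[:2]; w=np.radians(s["ee_rot"][2])
    r=p-C; a=np.arctan2(r[1],r[0]); print("ang %.1f r %.1f z %.1f F %s w %.1f yaw %.1f t %.1f"%(np.degrees(a),np.hypot(*r),s["ee_pos"][2],np.round(s["force"],1),s["gripper_width"],s["ee_rot"][2],s["time_s"]))
    tx=np.array([np.cos(w),np.sin(w)]); ty=np.array([np.sin(w),-np.cos(w)]); out=[]
    q=p
    for i in range(n):
        a+=np.radians(step); g=C+44*np.array([np.cos(a),np.sin(a)]); d=g-q; q=g
        out.append((round(tx@d/20,2),round(ty@d/20,2)))
    print(out)
E
python3 -c "
from h import *
crank()"
```

```text
ang 66.7 r 43.1 z 107.3 F [ 0.5  0.1 -0.7] w 33.9 yaw 177.9 t 5.2
[(np.float64(0.89), np.float64(0.19)), (np.float64(0.88), np.float64(-0.23)), (np.float64(0.71), np.float64(-0.57)), (np.float64(0.42), np.float64(-0.81)), (np.float64(0.05), np.float64(-0.91))]
```

drive_tool:
  moves:
    - {"claw": 1, "dx": 0, "dy": 0, "dz": 0, "yaw": 0}
    - {"claw": 1, "dx": 0, "dy": 0, "dz": 0, "yaw": 0}
    - {"claw": 1, "dx": 0, "dy": 0, "dz": 0, "yaw": 0}

```text
time_s: 5.52
ee_pos: [596.0, 40.2, 107.4]
ee_rot: [-179.4, -0.2, 177.9]
force: [0.4, 0.4, 0.8]
gripper_width: 20.9
```

Grip held at 20.9 mm (it is 21 mm thick). I'll start to crank.

drive_tool:
  moves:
    - {"claw": 1, "dx": 0.9, "dy": 0.2, "dz": 0, "yaw": 0}
    - {"claw": 1, "dx": 0.9, "dy": -0.2, "dz": 0, "yaw": 0}
    - {"claw": 1, "dx": 0.7, "dy": -0.55, "dz": 0, "yaw": 0}
    - {"claw": 1, "dx": 0.4, "dy": -0.8, "dz": 0, "yaw": 0}
    - {"claw": 1, "dx": 0.05, "dy": -0.9, "dz": 0, "yaw": 0}

```text
time_s: 6.15
ee_pos: [532.3, 1.5, 107.3]
ee_rot: [-179.9, -0.4, 177.9]
force: [-0.4, 2.4, -0.0]
gripper_width: 20.8
```

```bash
python3 -c "
from h import *
crank()"
```

```text
ang 179.1 r 46.7 z 107.3 F [-0.4  2.4 -0. ] w 20.8 yaw 177.9 t 6.2
[(np.float64(-0.34), np.float64(-0.89)), (np.float64(-0.55), np.float64(-0.73)), (np.float64(-0.8), np.float64(-0.44)), (np.float64(-0.91), np.float64(-0.08)), (np.float64(-0.86), np.float64(0.3))]
```

drive_tool:
  moves:
    - {"claw": 1, "dx": -0.35, "dy": -0.9, "dz": 0, "yaw": 0}
    - {"claw": 1, "dx": -0.55, "dy": -0.75, "dz": 0, "yaw": 0}
    - {"claw": 1, "dx": -0.8, "dy": -0.45, "dz": 0, "yaw": 0}
    - {"claw": 1, "dx": -0.9, "dy": -0.1, "dz": 0, "yaw": 0}
    - {"claw": 1, "dx": -0.85, "dy": 0.3, "dz": 0, "yaw": 0}

```text
time_s: 6.78
ee_pos: [600.2, -36.4, 107.2]
ee_rot: [179.2, -0.8, 177.5]
force: [-8.7, 9.6, 7.1]
gripper_width: 20.4
```

```bash
python3 -c "
from h import *
crank()"
```

```text
ang -60.4 r 42.9 z 107.2 F [-8.7  9.6  7.1] w 20.4 yaw 177.5 t 6.8
[(np.float64(-0.69), np.float64(0.59)), (np.float64(-0.34), np.float64(0.85)), (np.float64(0.03), np.float64(0.91)), (np.float64(0.4), np.float64(0.82)), (np.float64(0.7), np.float64(0.59))]
```

```bash
sed -i 's/^C=.*/C=np.array([577.2,1.2])/' h.py; python3 -c "
from h import *
crank()"
```

```text
ang -58.6 r 44.1 z 107.2 F [-8.7  9.6  7.1] w 20.4 yaw 177.5 t 6.8
[(np.float64(-0.63), np.float64(0.66)), (np.float64(-0.31), np.float64(0.86)), (np.float64(0.06), np.float64(0.91)), (np.float64(0.43), np.float64(0.81)), (np.float64(0.72), np.float64(0.56))]
```

drive_tool:
  moves:
    - {"claw": 1, "dx": -0.6, "dy": 0.65, "dz": 0, "yaw": 0}
    - {"claw": 1, "dx": -0.3, "dy": 0.85, "dz": 0, "yaw": 0}
    - {"claw": 1, "dx": 0.05, "dy": 0.9, "dz": 0, "yaw": 0}
    - {"claw": 1, "dx": 0.4, "dy": 0.8, "dz": 0, "yaw": 0}
    - {"claw": 1, "dx": 0.7, "dy": 0.55, "dz": 0, "yaw": 0}

```text
time_s: 7.4
ee_pos: [600.3, 37.8, 107.3]
ee_rot: [179.5, -0.8, 177.4]
force: [0.7, -1.9, -2.2]
gripper_width: 20.6
```

```bash
python3 -c "
from h import *
crank()"
```

```text
ang 57.8 r 43.3 z 107.3 F [ 0.7 -1.9 -2.2] w 20.6 yaw 177.4 t 7.4
[(np.float64(0.85), np.float64(0.31)), (np.float64(0.91), np.float64(-0.1)), (np.float64(0.79), np.float64(-0.46)), (np.float64(0.53), np.float64(-0.74)), (np.float64(0.18), np.float64(-0.9))]
```

drive_tool:
  moves:
    - {"claw": 1, "dx": 0.85, "dy": 0.3, "dz": 0, "yaw": 0}
    - {"claw": 1, "dx": 0.9, "dy": -0.1, "dz": 0, "yaw": 0}
    - {"claw": 1, "dx": 0.8, "dy": -0.45, "dz": 0, "yaw": 0}
    - {"claw": 1, "dx": 0.5, "dy": -0.75, "dz": 0, "yaw": 0}
    - {"claw": 1, "dx": 0.2, "dy": -0.9, "dz": 0, "yaw": 0}

```text
time_s: 8.02
ee_pos: [532.4, 4.4, 107.4]
ee_rot: [179.5, -0.2, 177.8]
force: [4.7, 1.6, -5.1]
gripper_width: 20.8
```

```bash
python3 -c "
from h import *
crank()"
```

```text
ang 176.0 r 44.9 z 107.4 F [ 4.7  1.6 -5.1] w 20.8 yaw 177.8 t 8.0
[(np.float64(-0.21), np.float64(-0.9)), (np.float64(-0.51), np.float64(-0.76)), (np.float64(-0.78), np.float64(-0.48)), (np.float64(-0.91), np.float64(-0.12)), (np.float64(-0.88), np.float64(0.26))]
```

drive_tool:
  moves:
    - {"claw": 1, "dx": -0.2, "dy": -0.9, "dz": 0, "yaw": 0}
    - {"claw": 1, "dx": -0.5, "dy": -0.75, "dz": 0, "yaw": 0}
    - {"claw": 1, "dx": -0.8, "dy": -0.45, "dz": 0, "yaw": 0}
    - {"claw": 1, "dx": -0.9, "dy": -0.1, "dz": 0, "yaw": 0}
    - {"claw": 1, "dx": -0.85, "dy": 0.25, "dz": 0, "yaw": 0}

```text
time_s: 8.65
ee_pos: [596.0, -38.7, 107.1]
ee_rot: [178.9, -0.6, 177.3]
force: [-6.4, 9.5, 6.2]
gripper_width: 20.9
```

```bash
python3 -c "
from h import *
crank()"
```

```text
ang -64.7 r 44.1 z 107.1 F [-6.4  9.5  6.2] w 20.9 yaw 177.3 t 8.7
[(np.float64(-0.7), np.float64(0.59)), (np.float64(-0.4), np.float64(0.82)), (np.float64(-0.03), np.float64(0.91)), (np.float64(0.34), np.float64(0.85)), (np.float64(0.66), np.float64(0.64))]
```

drive_tool:
  moves:
    - {"claw": 1, "dx": -0.65, "dy": 0.6, "dz": 0, "yaw": 0}
    - {"claw": 1, "dx": -0.4, "dy": 0.8, "dz": 0, "yaw": 0}
    - {"claw": 1, "dx": 0, "dy": 0.9, "dz": 0, "yaw": 0}
    - {"claw": 1, "dx": 0.35, "dy": 0.85, "dz": 0, "yaw": 0}
    - {"claw": 1, "dx": 0.65, "dy": 0.65, "dz": 0, "yaw": 0}

```text
time_s: 9.28
ee_pos: [602.7, 36.2, 107.3]
ee_rot: [179.2, -0.7, 177.2]
force: [-1.0, -4.9, -1.6]
gripper_width: 20.7
```

```bash
python3 - <<'E'
from h import *
crank()
f=grab_frame("scene"); c=f["color"][125:190,190:310]; cv2.imwrite("pics/sp3.png",cv2.resize(c,None,fx=6,fy=6,interpolation=cv2.INTER_CUBIC))
E
```

```text
ang 53.9 r 43.3 z 107.3 F [-1.  -4.9 -1.6] w 20.7 yaw 177.2 t 9.3
[(np.float64(0.83), np.float64(0.36)), (np.float64(0.91), np.float64(-0.04)), (np.float64(0.82), np.float64(-0.41)), (np.float64(0.58), np.float64(-0.71)), (np.float64(0.24), np.float64(-0.88))]
```

View pics/sp3.png

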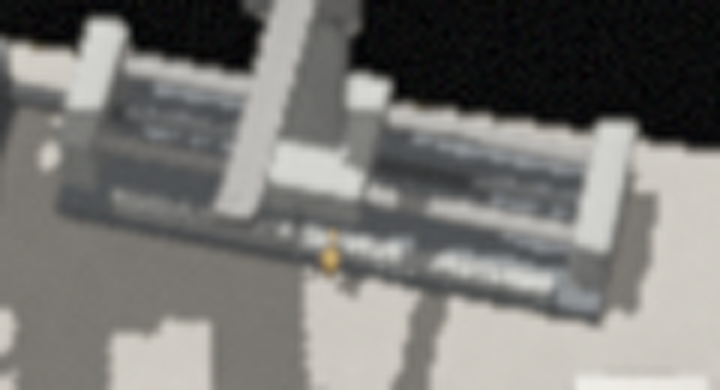

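drive_tool:
  moves:
    - {"claw": 1, "dx": 0.85, "dy": 0.35, "dz": 0, "yaw": 0}
    - {"claw": 1, "dx": 0.9, "dy": -0.05, "dz": 0, "yaw": 0}
    - {"claw": 1, "dx": 0.8, "dy": -0.4, "dz": 0, "yaw": 0}
    - {"claw": 1, "dx": 0.6, "dy": -0.7, "dz": 0, "yaw": 0}
    - {"claw": 1, "dx": 0.25, "dy": -0.9, "dz": 0, "yaw": 0}

```text
time_s: 9.95
ee_pos: [532.4, 4.7, 107.5]
ee_rot: [179.5, 0.1, 177.7]
force: [8.7, 1.3, -9.3]
gripper_width: 20.7
```

```bash
python3 -c "
from h import *
crank()"
```

```text
ang 175.5 r 45.0 z 107.5 F [ 8.7  1.3 -9.3] w 20.7 yaw 177.7 t 9.9
[(np.float64(-0.21), np.float64(-0.9)), (np.float64(-0.51), np.float64(-0.76)), (np.float64(-0.77), np.float64(-0.49)), (np.float64(-0.91), np.float64(-0.13)), (np.float64(-0.88), np.float64(0.25))]
```

drive_tool:
  moves:
    - {"claw": 1, "dx": -0.25, "dy": -0.9, "dz": 0, "yaw": 0}
    - {"claw": 1, "dx": -0.5, "dy": -0.75, "dz": 0, "yaw": 0}
    - {"claw": 1, "dx": -0.75, "dy": -0.45, "dz": 0, "yaw": 0}
    - {"claw": 1, "dx": -0.9, "dy": -0.1, "dz": 0, "yaw": 0}
    - {"claw": 1, "dx": -0.85, "dy": 0.25, "dz": 0, "yaw": 0}

```text
time_s: 10.58
ee_pos: [594.3, -39.5, 107.3]
ee_rot: [179.4, -0.4, 177.5]
force: [-4.9, 6.9, 3.1]
gripper_width: 20.7
```

```bash
python3 -c "
from h import *
crank()"
```

```text
ang -67.2 r 44.1 z 107.3 F [-4.9  6.9  3.1] w 20.7 yaw 177.5 t 10.6
[(np.float64(-0.73), np.float64(0.56)), (np.float64(-0.44), np.float64(0.8)), (np.float64(-0.08), np.float64(0.91)), (np.float64(0.3), np.float64(0.86)), (np.float64(0.63), np.float64(0.67))]
```

drive_tool:
  moves:
    - {"claw": 1, "dx": -0.7, "dy": 0.55, "dz": 0, "yaw": 0}
    - {"claw": 1, "dx": -0.45, "dy": 0.8, "dz": 0, "yaw": 0}
    - {"claw": 1, "dx": -0.05, "dy": 0.9, "dz": 0, "yaw": 0}
    - {"claw": 1, "dx": 0.3, "dy": 0.85, "dz": 0, "yaw": 0}
    - {"claw": 1, "dx": 0.65, "dy": 0.65, "dz": 0, "yaw": 0}

```text
time_s: 11.2
ee_pos: [603.2, 36.0, 107.3]
ee_rot: [179.7, -0.9, 177.6]
force: [-2.3, -6.7, -0.5]
gripper_width: 20.4
```

```bash
python3 - <<'E'
from h import *
crank()
f=grab_frame("scene"); c=f["color"][145:185,215:275]; cv2.imwrite("pics/sp4.png",cv2.resize(c,None,fx=12,fy=12,interpolation=cv2.INTER_CUBIC))
f=grab_frame("top"); c=f["color"][110:160,205:305]; cv2.imwrite("pics/tp4.png",cv2.resize(c,None,fx=8,fy=8,interpolation=cv2.INTER_CUBIC))
f=grab_frame("wrist"); cv2.imwrite("pics/w4.png",f["color"])
E
```

```text
ang 53.3 r 43.4 z 107.3 F [-2.3 -6.7 -0.5] w 20.4 yaw 177.6 t 11.2
[(np.float64(0.83), np.float64(0.37)), (np.float64(0.91), np.float64(-0.03)), (np.float64(0.82), np.float64(-0.4)), (np.float64(0.59), np.float64(-0.7)), (np.float64(0.26), np.float64(-0.88))]
```

View pics/sp4.png

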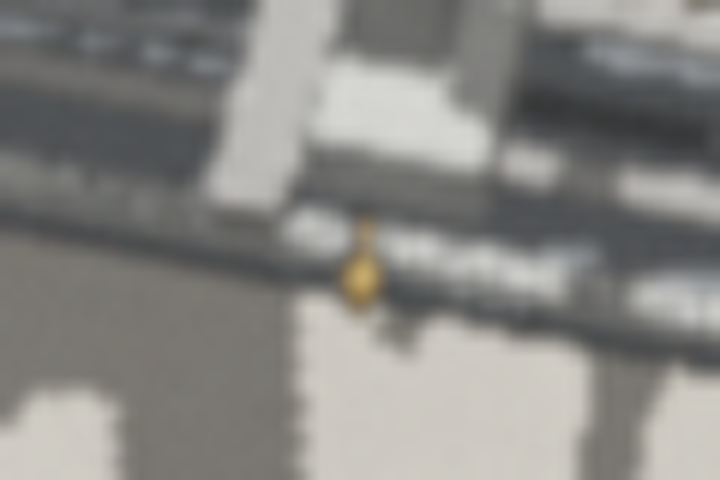

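View pics/tp4.png

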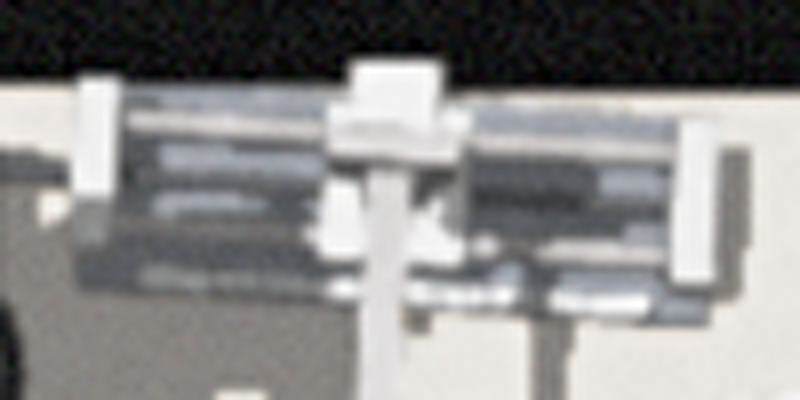

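View pics/w4.png

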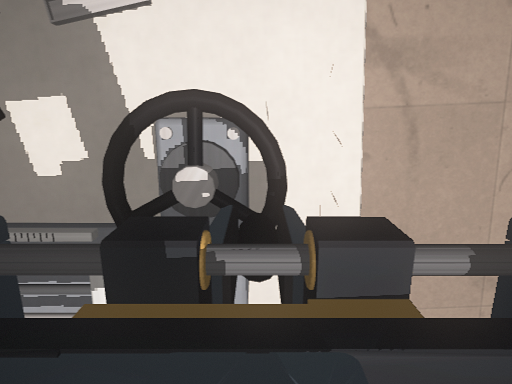

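drive_tool:
  moves:
    - {"claw": -1, "dx": 0, "dy": 0, "dz": 0, "yaw": 0}
    - {"claw": -1, "dx": 0, "dy": 0, "dz": 0, "yaw": 0}
    - {"claw": -1, "dx": 0, "dy": 0, "dz": 0, "yaw": 0}
    - {"claw": -1, "dx": 0, "dy": 0, "dz": -0.5, "yaw": 0}
    - {"claw": -1, "dx": 0, "dy": 0, "dz": -1, "yaw": 0}

```text
time_s: 11.98
ee_pos: [604.8, 37.2, 138.5]
ee_rot: [179.4, -0.7, 177.4]
force: [0.2, 0.5, -0.4]
gripper_width: 67.4
```

drive_tool:
  moves:
    - {"claw": -1, "dx": 0, "dy": 0, "dz": -1, "yaw": 0}
    - {"claw": -1, "dx": 0, "dy": 0, "dz": -1, "yaw": 0}
    - {"claw": -1, "dx": -0.3, "dy": -0.5, "dz": -1, "yaw": 0}
    - {"claw": -1, "dx": -0.5, "dy": -0.8, "dz": -1, "yaw": 0}
    - {"claw": -1, "dx": -0.5, "dy": -0.8, "dz": -1, "yaw": 0}

```text
time_s: 12.6
ee_pos: [631.7, -7.4, 245.7]
ee_rot: [179.3, -0.4, 177.5]
force: [-0.9, -0.2, -0.2]
gripper_width: 91.3
```

```bash
python3 - <<'E'
from h import *
import pickle
rem(640,-40,250)
f=grab_frame("wrist"); cv2.imwrite("pics/w5.png",f["color"]); pickle.dump(f,open("w5.pkl","wb"))
print(proj(f,(612,-206,35)), proj(f,(579,1,81)))
E
```

```text
t 12.6 tcp [631.7  -7.4 245.7] rot [179.3  -0.4 177.5] F [-0.9 -0.2 -0.2] w 91.3
units dx -0.49 dy -1.61 dz -0.22 yaw 0.06
[ 80.35829876 161.10978534] [259.7471497 125.1266722]
```

View pics/w5.png

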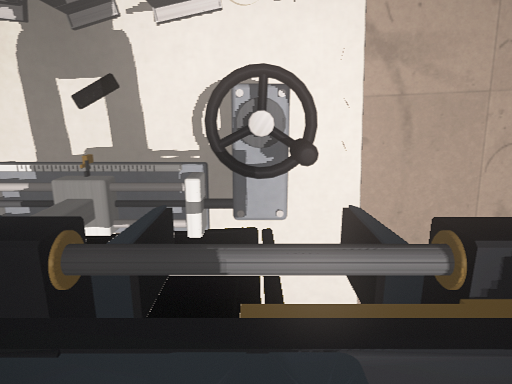

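```bash
python3 - <<'E'
from h import *
f=grab_frame("wrist"); c=f["color"][140:230,40:140]; cv2.imwrite("pics/w5c.png",cv2.resize(c,None,fx=7,fy=6.5,interpolation=cv2.INTER_CUBIC))
E
```

View pics/w5c.png

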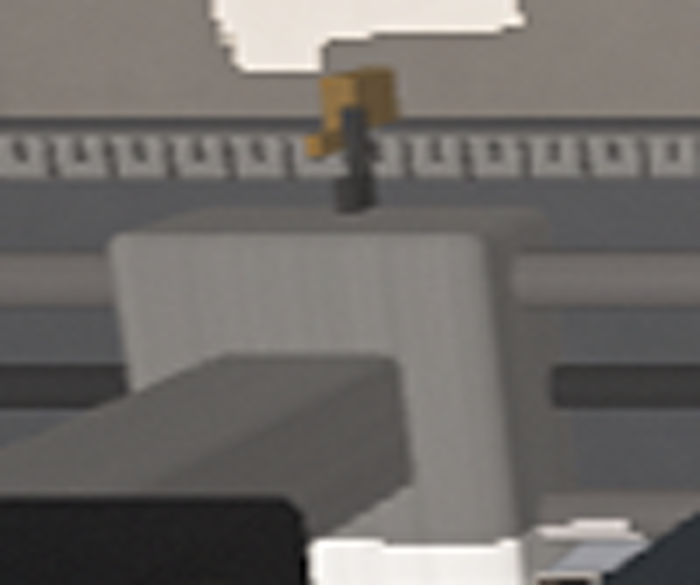

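```bash
python3 - <<'E'
from h import *
import pickle
f=pickle.load(open("scene0.pkl","rb"));t=pickle.load(open("top0.pkl","rb"))
T=lambda x,y:(155+(x+.5)/4-.5,110+(y+.5)/4-.5)
S=lambda x,y:(100+(x+.5)/3.3-.5,95+(y+.5)/3.3-.5)
for a,b in [((333,42),(430,45)),((355,30),(455,38))]:
    p,e=tri(ray(t,*T(*a)),ray(f,*S(*b))); print(p.round(0),round(e,1))
rem(625,-165,330)
E
```

```text
[ 664. -158.  230.] 0.7
[ 674. -175.  231.] 2.6
t 12.7 tcp [633.4  -8.4 247.2] rot [179.3  -0.  177.4] F [-0.6  0.5  0.4] w 91.3
units dx 0.06 dy -7.84 dz -4.14 yaw 0.04
```

drive_tool:
  moves:
    - {"claw": -1, "dx": 0, "dy": 0, "dz": -1, "yaw": 0}
    - {"claw": -1, "dx": 0, "dy": -0.8, "dz": -1, "yaw": 0}
    - {"claw": -1, "dx": 0, "dy": -1, "dz": -1, "yaw": 0}
    - {"claw": -1, "dx": 0, "dy": -1, "dz": -1, "yaw": 0}
    - {"claw": -1, "dx": 0, "dy": -1, "dz": 0, "yaw": 0}

```text
time_s: 13.32
ee_pos: [627.6, -83.0, 325.3]
ee_rot: [179.1, -0.4, 177.5]
force: [0.4, -0.1, -0.9]
gripper_width: 90.9
```

drive_tool:
  moves:
    - {"claw": -1, "dx": 0, "dy": -1, "dz": 0, "yaw": 0}
    - {"claw": -1, "dx": 0, "dy": -1, "dz": 0, "yaw": 0}
    - {"claw": -1, "dx": 0, "dy": -1, "dz": 0, "yaw": 0}
    - {"claw": -1, "dx": 0, "dy": -0.4, "dz": 0, "yaw": 0}
    - {"claw": -1, "dx": 0, "dy": 0, "dz": 0, "yaw": 0}

```text
time_s: 13.95
ee_pos: [622.9, -156.0, 319.7]
ee_rot: [179.0, -0.8, 177.4]
force: [-0.4, 0.1, -0.1]
gripper_width: 91.3
```

```bash
python3 - <<'E'
from h import *
import pickle
rem(625,-165,330)
f=grab_frame("wrist"); cv2.imwrite("pics/w6.png",f["color"]); pickle.dump(f,open("w6.pkl","wb"))
u,v=proj(f,(612,-206,35));print(u,v,np.array(f["pose"])[:3,3]); u=int(u);v=int(v)
c=f["color"][max(0,v-35):v+35,u-45:u+45]; cv2.imwrite("pics/w6c.png",cv2.resize(c,None,fx=8,fy=8,interpolation=cv2.INTER_CUBIC))
E
```

```text
t 13.95 tcp [ 622.9 -156.   319.7] rot [179.   -0.8 177.4] F [-0.4  0.1 -0.1] w 91.3
units dx -0.12 dy -0.45 dz -0.51 yaw 0.05
215.8044320806891 156.25611751348282 [ 558.85467559 -154.70431781  490.27345022]
```

View pics/w6.png

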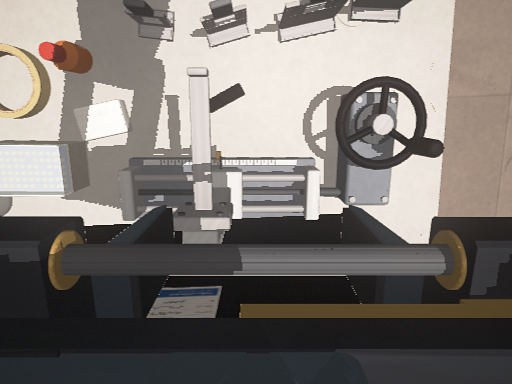

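View pics/w6c.png

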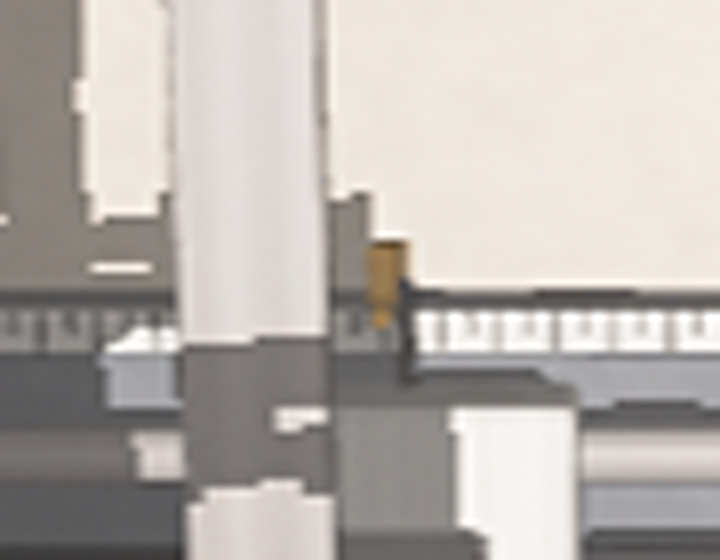

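drive_tool:
  moves:
    - {"claw": -1, "dx": 0.1, "dy": 1, "dz": 0, "yaw": 0}
    - {"claw": -1, "dx": 0.1, "dy": 1, "dz": 0, "yaw": 0}
    - {"claw": -1, "dx": 0.1, "dy": 1, "dz": 0.3, "yaw": 0}
    - {"claw": -1, "dx": 0.1, "dy": 1, "dz": 0.5, "yaw": 0}
    - {"claw": -1, "dx": 0.1, "dy": 1, "dz": 1, "yaw": 0}

```text
time_s: 14.62
ee_pos: [616.9, -45.0, 285.9]
ee_rot: [178.9, -0.6, 177.6]
force: [0.1, 0.1, 0.3]
gripper_width: 91.0
```

drive_tool:
  moves:
    - {"claw": -1, "dx": 0.1, "dy": 1, "dz": 1, "yaw": 0}
    - {"claw": -1, "dx": 0.1, "dy": 1, "dz": 1, "yaw": 0}
    - {"claw": -1, "dx": 0.1, "dy": 1, "dz": 1, "yaw": 0}
    - {"claw": -1, "dx": 0, "dy": 1, "dz": 1, "yaw": 0}
    - {"claw": -1, "dx": 0, "dy": 0, "dz": 0, "yaw": 0}

```text
time_s: 15.25
ee_pos: [608.9, 47.3, 200.7]
ee_rot: [178.9, -0.9, 178.0]
force: [0.0, -0.5, 0.4]
gripper_width: 91.2
```

```bash
python3 - <<'E'
from h import *
rem(603.5,36.5,108)
E
```

```text
t 15.25 tcp [608.9  47.3 200.7] rot [178.9  -0.9 178. ] F [ 0.  -0.5  0.4] w 91.2
units dx 0.25 dy -0.55 dz 4.63 yaw 0.12
```

drive_tool:
  moves:
    - {"claw": -1, "dx": 0.25, "dy": -0.55, "dz": 0.6, "yaw": 0.1}
    - {"claw": -1, "dx": 0, "dy": 0, "dz": 1, "yaw": 0}
    - {"claw": -1, "dx": 0, "dy": 0, "dz": 1, "yaw": 0}
    - {"claw": -1, "dx": 0, "dy": 0, "dz": 1, "yaw": 0}
    - {"claw": -1, "dx": 0, "dy": 0, "dz": 0.6, "yaw": 0}

```text
time_s: 15.88
ee_pos: [604.5, 37.3, 119.3]
ee_rot: [179.0, -0.4, 177.2]
force: [-0.1, -0.2, -0.4]
gripper_width: 91.1
```

```bash
python3 - <<'E'
from h import *
rem(603.5,36.5,108)
E
```

```text
t 15.88 tcp [604.5  37.3 119.3] rot [179.   -0.4 177.2] F [-0.1 -0.2 -0.4] w 91.1
units dx 0.05 dy -0.04 dz 0.57 yaw 0.03
```

drive_tool:
  moves:
    - {"claw": 0, "dx": 0.05, "dy": 0, "dz": 0.5, "yaw": 0}
    - {"claw": 1, "dx": 0, "dy": 0, "dz": 0, "yaw": 0}
    - {"claw": 1, "dx": 0, "dy": 0, "dz": 0, "yaw": 0}
    - {"claw": 1, "dx": 0, "dy": 0, "dz": 0, "yaw": 0}
    - {"claw": 1, "dx": 0, "dy": 0, "dz": 0, "yaw": 0}

```text
time_s: 16.5
ee_pos: [604.7, 37.2, 110.8]
ee_rot: [179.0, -0.2, 177.2]
force: [-0.0, -0.1, -0.8]
gripper_width: 43.9
```

drive_tool:
  moves:
    - {"claw": 1, "dx": 0, "dy": 0, "dz": 0, "yaw": 0}
    - {"claw": 1, "dx": 0, "dy": 0, "dz": 0, "yaw": 0}
    - {"claw": 1, "dx": 0, "dy": 0, "dz": 0, "yaw": 0}
    - {"claw": 1, "dx": 0, "dy": 0, "dz": 0, "yaw": 0}

```text
time_s: 17.0
ee_pos: [604.8, 36.9, 111.2]
ee_rot: [179.1, -0.1, 177.2]
force: [-1.0, 0.4, -0.0]
gripper_width: 20.2
```

```bash
python3 - <<'E'
from h import *
crank(20,4)
E
```

```text
ang 52.4 r 45.1 z 111.2 F [-1.   0.4 -0. ] w 20.2 yaw 177.2 t 17.0
[(np.float64(0.73), np.float64(0.28)), (np.float64(0.76), np.float64(0.06)), (np.float64(0.74), np.float64(-0.2)), (np.float64(0.62), np.float64(-0.44))]
```

drive_tool:
  moves:
    - {"claw": 1, "dx": 0.7, "dy": 0.28, "dz": 0, "yaw": 0}
    - {"claw": 1, "dx": 0.75, "dy": 0.05, "dz": 0, "yaw": 0}
    - {"claw": 1, "dx": 0.7, "dy": -0.2, "dz": 0, "yaw": 0}
    - {"claw": 1, "dx": 0.3, "dy": -0.2, "dz": 0, "yaw": 0}
    - {"claw": 1, "dx": 0, "dy": 0, "dz": 0, "yaw": 0}

```text
time_s: 17.62
ee_pos: [553.5, 36.4, 111.2]
ee_rot: [179.2, 0.1, 177.3]
force: [2.6, -2.4, -3.4]
gripper_width: 20.6
```

```bash
python3 - <<'E'
from h import *
crank(10,2)
E
```

```text
ang 124.0 r 42.4 z 111.2 F [ 2.6 -2.4 -3.4] w 20.6 yaw 177.3 t 17.6
[(np.float64(0.33), np.float64(-0.19)), (np.float64(0.24), np.float64(-0.3))]
```

drive_tool:
  moves:
    - {"claw": -1, "dx": 0, "dy": 0, "dz": 0, "yaw": 0}
    - {"claw": -1, "dx": 0, "dy": 0, "dz": 0, "yaw": 0}
    - {"claw": -1, "dx": 0, "dy": 0, "dz": 0, "yaw": 0}
    - {"claw": -1, "dx": 0, "dy": 0, "dz": -0.5, "yaw": 0}
    - {"claw": -1, "dx": 0, "dy": 0, "dz": -1, "yaw": 0}

```text
time_s: 18.25
ee_pos: [550.9, 37.8, 141.1]
ee_rot: [179.1, -0.3, 177.2]
force: [-0.2, 0.1, 0.2]
gripper_width: 67.9
```

drive_tool:
  moves:
    - {"claw": -1, "dx": 0, "dy": 0, "dz": -1, "yaw": 0}
    - {"claw": -1, "dx": 0, "dy": 0, "dz": -1, "yaw": 0}
    - {"claw": -1, "dx": -0.5, "dy": -0.3, "dz": -1, "yaw": 0}
    - {"claw": -1, "dx": -0.5, "dy": -0.5, "dz": -1, "yaw": 0}
    - {"claw": -1, "dx": -0.5, "dy": -1, "dz": -1, "yaw": 0}

```text
time_s: 18.88
ee_pos: [580.1, -0.1, 247.5]
ee_rot: [179.0, -0.2, 177.4]
force: [-0.4, -0.1, -0.7]
gripper_width: 91.2
```

drive_tool:
  moves:
    - {"claw": -1, "dx": -0.4, "dy": -1, "dz": -1, "yaw": 0}
    - {"claw": -1, "dx": -0.4, "dy": -1, "dz": -1, "yaw": 0}
    - {"claw": -1, "dx": -0.4, "dy": -1, "dz": -0.7, "yaw": 0}
    - {"claw": -1, "dx": -0.3, "dy": -1, "dz": 0, "yaw": 0}
    - {"claw": -1, "dx": 0, "dy": -1, "dz": 0, "yaw": 0}

```text
time_s: 19.5
ee_pos: [607.2, -105.1, 305.8]
ee_rot: [178.9, 0.2, 177.5]
force: [-0.3, 0.1, 0.6]
gripper_width: 91.0
```

drive_tool:
  moves:
    - {"claw": -1, "dx": 0, "dy": -1, "dz": 0, "yaw": 0}
    - {"claw": -1, "dx": 0, "dy": -0.8, "dz": 0, "yaw": 0}
    - {"claw": -1, "dx": 0, "dy": 0, "dz": 0, "yaw": 0}

```text
time_s: 19.88
ee_pos: [604.2, -144.7, 303.4]
ee_rot: [178.9, -0.0, 177.4]
force: [-0.2, -0.0, -0.4]
gripper_width: 91.6
```

```bash
python3 - <<'E'
from h import *
import pickle
rem(610,-165,330)
f=grab_frame("wrist"); cv2.imwrite("pics/w7.png",f["color"]); pickle.dump(f,open("w7.pkl","wb"))
u,v=proj(f,(612,-206,35));print(u,v,np.array(f["pose"])[:3,3]); u=int(u);v=int(v)
c=f["color"][max(0,v-30):v+30,u-40:u+40]; cv2.imwrite("pics/w7c.png",cv2.resize(c,None,fx=9,fy=9,interpolation=cv2.INTER_CUBIC))
E
```

```text
t 19.88 tcp [ 604.2 -144.7  303.4] rot [178.9  -0.  177.4] F [-0.2 -0.  -0.4] w 91.6
units dx -0.34 dy -1.00 dz -1.33 yaw 0.04
206.49478772072948 169.71528670364506 [ 537.89206701 -143.75675996  473.10747077]
```

View pics/w7c.png

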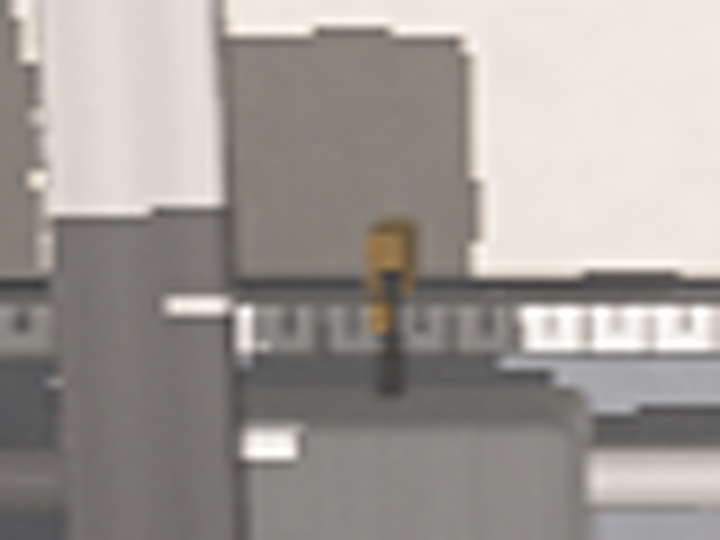

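View pics/w7.png

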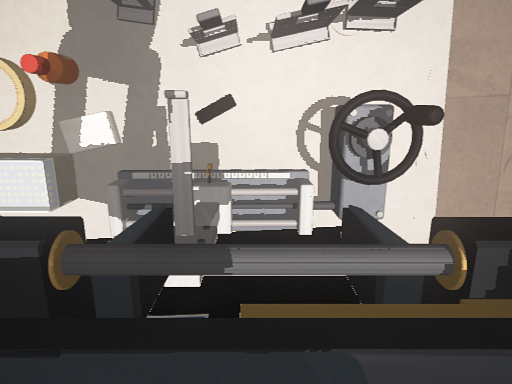

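```bash
python3 - <<'E'
from h import *
import pickle
f=pickle.load(open("w7.pkl","rb"))
c=f["color"][80:240,140:240]; cv2.imwrite("pics/w7d.png",cv2.resize(c,None,fx=5,fy=5,interpolation=cv2.INTER_CUBIC)[:600])
c=f["color"][0:60,100:420]; cv2.imwrite("pics/w7e.png",cv2.resize(c,None,fx=2.5,fy=2.5,interpolation=cv2.INTER_CUBIC))
E
```

```text
(no output)
```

View pics/w7d.png

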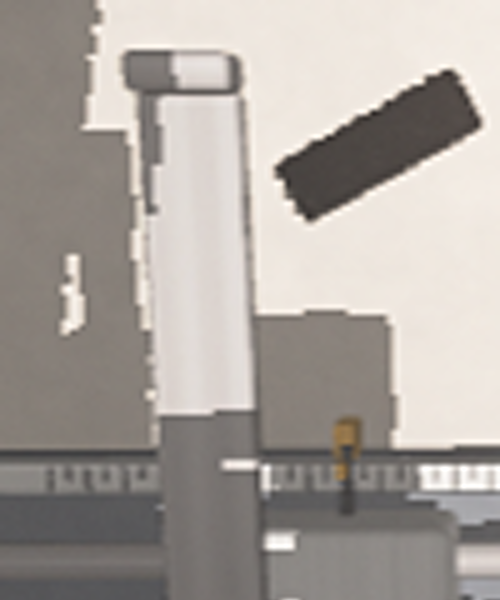

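View pics/w7e.png

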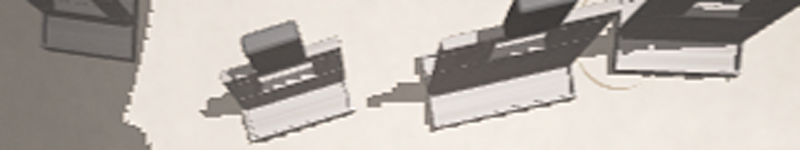

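```bash
python3 - <<'E'
from h import *
import pickle
f=pickle.load(open("w7.pkl","rb"))
D=lambda x,y:(140+(x+.5)/5-.5,80+(y+.5)/5-.5)
tip=onz(f,*D(181,71),218); a=onz(f,*D(196,130),210); b=onz(f,*D(206,400),210); c=onz(f,*D(213,560),210)
for p in (tip,a,b,c): print(p.round(1))
for l,r,y in [(140,243,130),(158,255,400),(167,262,560)]:
    print(np.linalg.norm(onz(f,*D(l,y),210)-onz(f,*D(r,y),210)))
d=b-a;print(np.degrees(np.arctan2(d[1],d[0])))
l=onz(f,*D(50,450),30);r=onz(f,*D(490,450),30);d=l-r;print("scale",np.degrees(np.arctan2(-d[0],d[1])))
E
```

```text
[ 523.4 -197.8  218. ]
[ 531.7 -198.2  210. ]
[ 573.2 -200.8  210. ]
[ 599.4 -202.3  210. ]
15.714317214845654
15.375963529273877
15.414860332607162
-3.688622144956543
scale 177.12830363181445
```

drive_tool:
  moves:
    - {"claw": -1, "dx": 1, "dy": 0.7, "dz": 0, "yaw": 0}
    - {"claw": -1, "dx": 1, "dy": 0.7, "dz": 0, "yaw": 0}
    - {"claw": -1, "dx": 1, "dy": 0.7, "dz": 0, "yaw": 0}
    - {"claw": -1, "dx": 1, "dy": 0.5, "dz": 0.5, "yaw": 0}
    - {"claw": -1, "dx": 1, "dy": 0.3, "dz": 0.7, "yaw": 0}

```text
time_s: 20.55
ee_pos: [505.3, -76.2, 280.4]
ee_rot: [178.7, 0.1, 177.6]
force: [-0.7, -0.6, -0.6]
gripper_width: 91.1
```

drive_tool:
  moves:
    - {"claw": -1, "dx": 0.4, "dy": 0, "dz": 0.6, "yaw": 0}
    - {"claw": -1, "dx": 0, "dy": 0, "dz": 0.6, "yaw": 0}
    - {"claw": -1, "dx": 0, "dy": 0, "dz": 0, "yaw": 0}

```text
time_s: 20.92
ee_pos: [495.5, -72.7, 255.4]
ee_rot: [178.6, 0.0, 177.8]
force: [-0.4, 0.4, 0.1]
gripper_width: 91.0
```

```bash
python3 - <<'E'
from h import *
import pickle
rem(490,-86,230)
f=grab_frame("wrist"); cv2.imwrite("pics/w8.png",f["color"]); pickle.dump(f,open("w8.pkl","wb"))
E
```

```text
t 20.93 tcp [495.5 -72.7 255.4] rot [178.6   0.  177.8] F [-0.4  0.4  0.1] w 91.0
units dx 0.25 dy -0.68 dz 1.27 yaw 0.09
```

View pics/w8.png

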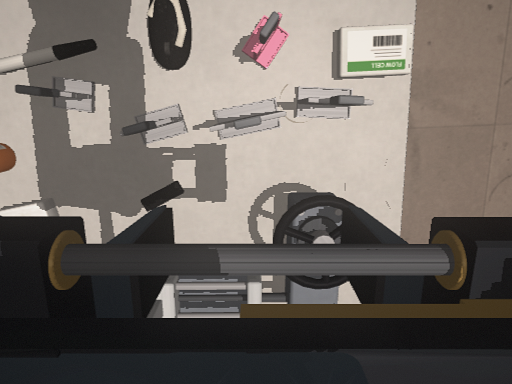

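Candidates in this wrist view: tray D at (75,95), C at (163,125), A at (247,120), B at (325,100); the pink look-alike at (267,38) is not meant. Close crop to check and measure.

```bash
python3 - <<'E'
from h import *
import pickle
f=pickle.load(open("w8.pkl","rb"))
c=f["color"][75:150,195:385]; cv2.imwrite("pics/w8a.png",cv2.resize(c,None,fx=4.2,fy=4.2,interpolation=cv2.INTER_CUBIC))
c=f["color"][65:155,5:200]; cv2.imwrite("pics/w8b.png",cv2.resize(c,None,fx=4,fy=4,interpolation=cv2.INTER_CUBIC))
E
```

```text
(no output)
```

View pics/w8a.png

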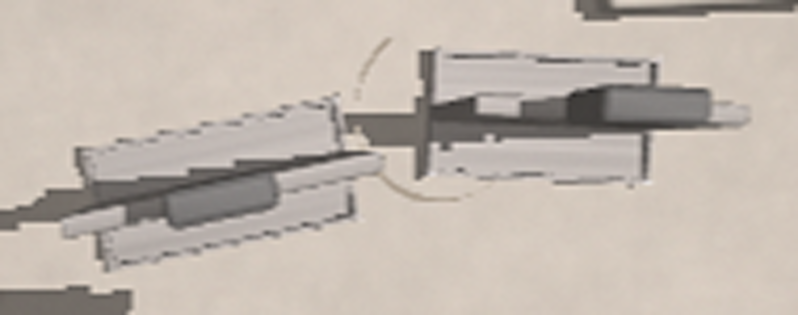

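View pics/w8b.png

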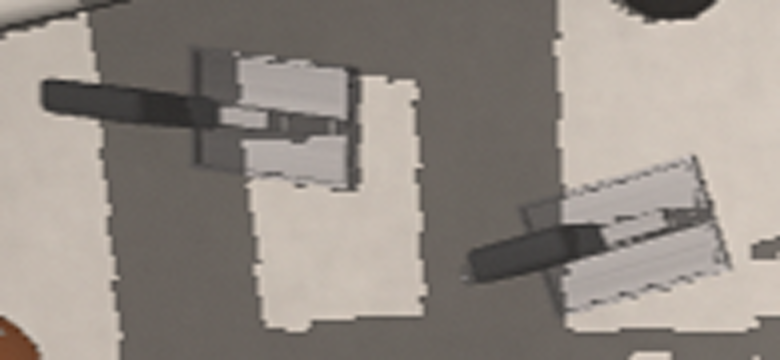

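```bash
python3 - <<'E'
from h import *
import pickle
f=pickle.load(open("w8.pkl","rb"))
A=lambda x,y:(195+(x+.5)/4.2-.5,75+(y+.5)/4.2-.5)
B=lambda x,y:(5+(x+.5)/4-.5,65+(y+.5)/4-.5)
def rect(n,F,q,tab,h):
    P=[onz(f,*F(*c),10)[:2] for c in q]   # TL TR BR BL
    P=np.array(P); c=P.mean(0); y=(P[1]-P[0]+P[2]-P[3]); y/=np.linalg.norm(y)
    W=np.linalg.norm(P[1]-P[0]),np.linalg.norm(P[2]-P[3]),np.linalg.norm(P[3]-P[0]),np.linalg.norm(P[2]-P[1])
    yaw=np.degrees(np.arctan2(-y[0],y[1]))
    print(n,"rimc",c.round(1),"yaw %.1f"%yaw,"sizes",np.round(W,1),"tab top",onz(f,*F(*tab),h).round(1))
rect("A",A,[(80,150),(335,98),(352,215),(108,268)],(222,200),134)
rect("B",A,[(427,52),(655,62),(645,183),(425,178)],(657,104),120)
rect("C",B,[(522,207),(693,157),(730,267),(562,315)],(537,252),106)
rect("D",B,[(194,50),(355,70),(352,188),(196,165)],(110,97),92)
E
```

```text
A rimc [438.7 -75.7] yaw 9.3 sizes [75.1 73.5 34.6 33.5] tab top [439.2 -74.4 134. ]
B rimc [424.3  17.7] yaw -4.1 sizes [66.  64.9 35.2 34. ] tab top [423.4  19.1 120. ]
C rimc [ 441.2 -180.2] yaw 13.3 sizes [54.4 54.4 33.9 34.1] tab top [ 441.  -176.7  106. ]
D rimc [ 402.7 -280.4] yaw -9.9 sizes [46.4 45.8 32.9 34.2] tab top [ 401.5 -277.    92. ]
```

drive_tool:
  moves:
    - {"claw": -0.2, "dx": 0, "dy": 0, "dz": 0, "yaw": -0.8}
    - {"claw": -0.2, "dx": 0, "dy": 0, "dz": 0, "yaw": -0.55}
    - {"claw": -0.2, "dx": 0, "dy": 0, "dz": 0, "yaw": 0}

```text
time_s: 21.35
ee_pos: [498.3, -73.0, 257.3]
ee_rot: [178.7, 0.5, -170.3]
force: [0.8, 0.6, 0.2]
gripper_width: 64.1
```

```bash
python3 - <<'E'
from h import *
import pickle
rem(439,-75.2,150,189.3)
f=grab_frame("scene"); c=f["color"][180:260,130:310]; cv2.imwrite("pics/s8.png",cv2.resize(c,None,fx=4.4,fy=4.4,interpolation=cv2.INTER_CUBIC))
E
```

```text
t 21.35 tcp [498.3 -73.  257.3] rot [ 178.7    0.5 -170.3] F [0.8 0.6 0.2] w 64.1
units dx 2.94 dy 0.39 dz 5.36 yaw 0.04
```

View pics/s8.png

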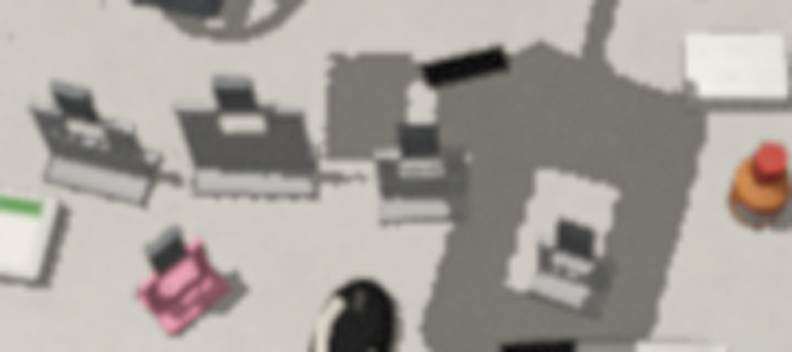

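drive_tool:
  moves:
    - {"claw": -0.2, "dx": 1, "dy": 0.15, "dz": 1, "yaw": 0}
    - {"claw": -0.2, "dx": 1, "dy": 0.15, "dz": 1, "yaw": 0}
    - {"claw": -0.2, "dx": 0.8, "dy": 0.1, "dz": 1, "yaw": 0}
    - {"claw": -0.2, "dx": 0, "dy": 0, "dz": 1, "yaw": 0}
    - {"claw": -0.2, "dx": 0, "dy": 0, "dz": 0.6, "yaw": 0}

```text
time_s: 22.02
ee_pos: [443.9, -72.8, 164.4]
ee_rot: [178.8, 0.9, -170.7]
force: [0.1, 0.5, 0.7]
gripper_width: 54.8
```

```bash
python3 - <<'E'
from h import *
import pickle
rem(439,-75.2,104,189.3)
f=grab_frame("wrist"); cv2.imwrite("pics/w9.png",f["color"]); pickle.dump(f,open("w9.pkl","wb"))
E
```

```text
t 22.02 tcp [443.9 -72.8 164.4] rot [ 178.8    0.9 -170.7] F [0.1 0.5 0.7] w 54.8
units dx 0.26 dy -0.08 dz 3.02 yaw -0.00
```

View pics/w9.png

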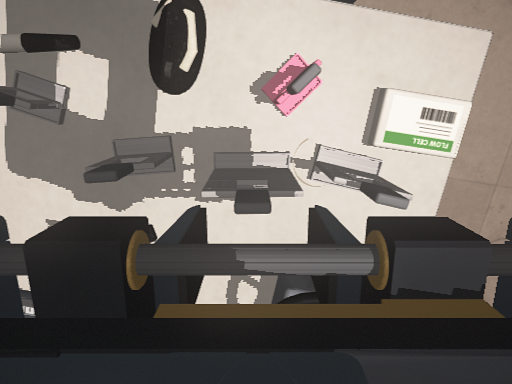

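```bash
python3 - <<'E'
from h import *
import pickle
f=pickle.load(open("w9.pkl","rb")); c=f["color"][140:225,190:320]; cv2.imwrite("pics/w9c.png",cv2.resize(c,None,fx=5,fy=5,interpolation=cv2.INTER_CUBIC))
print(onz(f,253,207,134),onz(f,253,198,134))
E
```

```text
[437.62838461 -74.54011795 134.        ] [431.81329435 -75.46811884 134.        ]
```

View pics/w9c.png

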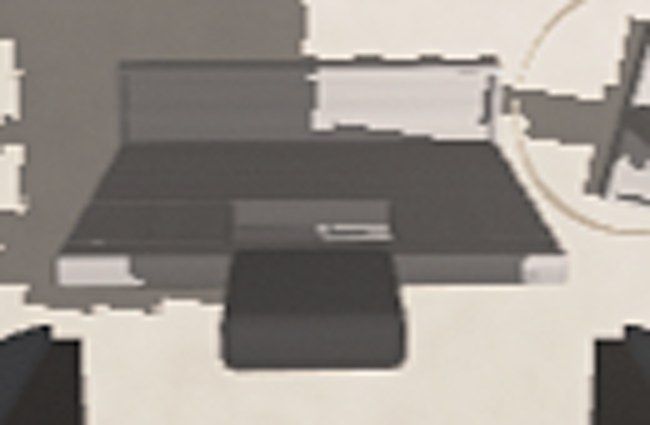

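drive_tool:
  grip_force: 25
  moves:
    - {"claw": -0.2, "dx": 0.25, "dy": -0.05, "dz": 0.6, "yaw": 0}
    - {"claw": -0.2, "dx": 0, "dy": 0, "dz": 1, "yaw": 0}
    - {"claw": -0.2, "dx": 0, "dy": 0, "dz": 0.8, "yaw": 0}
    - {"claw": -0.2, "dx": 0, "dy": 0, "dz": 0.2, "yaw": 0}
    - {"claw": -0.2, "dx": 0, "dy": 0, "dz": 0, "yaw": 0}

```text
time_s: 22.7
ee_pos: [440.3, -73.9, 110.1]
ee_rot: [178.8, 0.9, -170.8]
force: [-0.0, -0.6, -1.0]
gripper_width: 54.7
```

```bash
python3 - <<'E'
from h import *
rem(438.5,-74.9,104,189.3)
E
```

```text
t 22.7 tcp [440.3 -73.9 110.1] rot [ 178.8    0.9 -170.8] F [-0.  -0.6 -1. ] w 54.7
units dx 0.10 dy -0.03 dz 0.31 yaw -0.01
```

drive_tool:
  moves:
    - {"claw": -0.2, "dx": 0.1, "dy": 0, "dz": 0.3, "yaw": 0}
    - {"claw": 1, "dx": 0, "dy": 0, "dz": 0, "yaw": 0}
    - {"claw": 1, "dx": 0, "dy": 0, "dz": 0, "yaw": 0}
    - {"claw": 1, "dx": 0, "dy": 0, "dz": 0, "yaw": 0}
    - {"claw": 1, "dx": 0, "dy": 0, "dz": 0, "yaw": 0}

```text
time_s: 23.32
ee_pos: [439.4, -74.5, 105.3]
ee_rot: [178.9, 1.1, -170.8]
force: [0.5, -0.4, -0.1]
gripper_width: 23.6
```

drive_tool:
  moves:
    - {"claw": 1, "dx": 0, "dy": 0, "dz": 0, "yaw": 0}
    - {"claw": 1, "dx": 0, "dy": 0, "dz": 0, "yaw": 0}

```text
time_s: 23.58
ee_pos: [439.4, -74.5, 105.3]
ee_rot: [178.9, 1.1, -170.8]
force: [-0.6, -0.6, -1.0]
gripper_width: 23.8
```

drive_tool:
  moves:
    - {"claw": 1, "dx": 0, "dy": 0, "dz": -0.5, "yaw": 0}
    - {"claw": 1, "dx": 0, "dy": 0, "dz": -1, "yaw": 0}
    - {"claw": 1, "dx": 0, "dy": 0, "dz": -1, "yaw": 0}
    - {"claw": 1, "dx": 0, "dy": 0, "dz": -1, "yaw": 0}
    - {"claw": 1, "dx": 0, "dy": 0, "dz": -1, "yaw": 0}

```text
time_s: 24.2
ee_pos: [436.1, -76.0, 197.9]
ee_rot: [178.8, 0.8, -170.8]
force: [0.2, -0.1, -1.7]
gripper_width: 23.9
```

drive_tool:
  moves:
    - {"claw": 1, "dx": 0, "dy": 0, "dz": -1, "yaw": 0.5}
    - {"claw": 1, "dx": 0, "dy": 0, "dz": -1, "yaw": 0.5}
    - {"claw": 1, "dx": 0, "dy": -0.5, "dz": -0.3, "yaw": 0.4}
    - {"claw": 1, "dx": 0, "dy": -0.7, "dz": 0, "yaw": 0}
    - {"claw": 1, "dx": 0, "dy": -0.7, "dz": 0, "yaw": 0}

```text
time_s: 24.82
ee_pos: [433.7, -115.9, 247.9]
ee_rot: [178.7, 0.8, 177.0]
force: [0.5, 0.9, -1.7]
gripper_width: 23.7
```

```bash
python3 - <<'E'
from h import *
import pickle
rem(475,-195.2,243,176.6)
f=grab_frame("wrist"); cv2.imwrite("pics/w10.png",f["color"]); pickle.dump(f,open("w10.pkl","wb"))
E
```

```text
t 24.82 tcp [ 433.7 -115.9  247.9] rot [178.7   0.8 177. ] F [ 0.5  0.9 -1.7] w 23.7
units dx -2.27 dy -3.85 dz 0.24 yaw 0.04
```

View pics/w10.png

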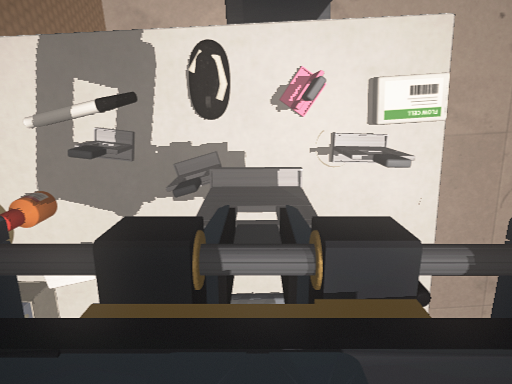

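drive_tool:
  moves:
    - {"claw": 1, "dx": -0.5, "dy": -0.9, "dz": 0, "yaw": 0}
    - {"claw": 1, "dx": -0.5, "dy": -0.9, "dz": 0, "yaw": 0}
    - {"claw": 1, "dx": -0.5, "dy": -0.9, "dz": 0, "yaw": 0}
    - {"claw": 1, "dx": -0.3, "dy": -0.7, "dz": 0, "yaw": 0}
    - {"claw": 1, "dx": 0, "dy": 0, "dz": 0, "yaw": 0}

```text
time_s: 25.5
ee_pos: [468.5, -193.7, 245.0]
ee_rot: [178.7, 0.7, 176.8]
force: [0.1, 0.9, -2.3]
gripper_width: 23.9
```

```bash
python3 - <<'E'
from h import *
import pickle
rem(475,-195.2,243,176.6)
f=grab_frame("wrist"); cv2.imwrite("pics/w11.png",f["color"]); pickle.dump(f,open("w11.pkl","wb"))
f=grab_frame("scene"); pickle.dump(f,open("s11.pkl","wb")); c=f["color"][100:230,160:300]; cv2.imwrite("pics/s11.png",cv2.resize(c,None,fx=4.5,fy=4.5,interpolation=cv2.INTER_CUBIC))
E
```

```text
t 25.5 tcp [ 468.5 -193.7  245. ] rot [178.7   0.7 176.8] F [ 0.1  0.9 -2.3] w 23.9
units dx -0.33 dy -0.06 dz 0.10 yaw 0.03
```

View pics/w11.png

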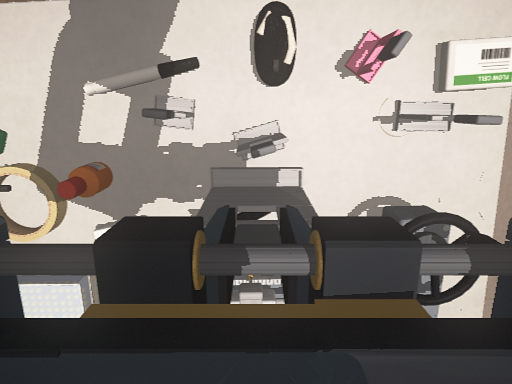

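View pics/s11.png

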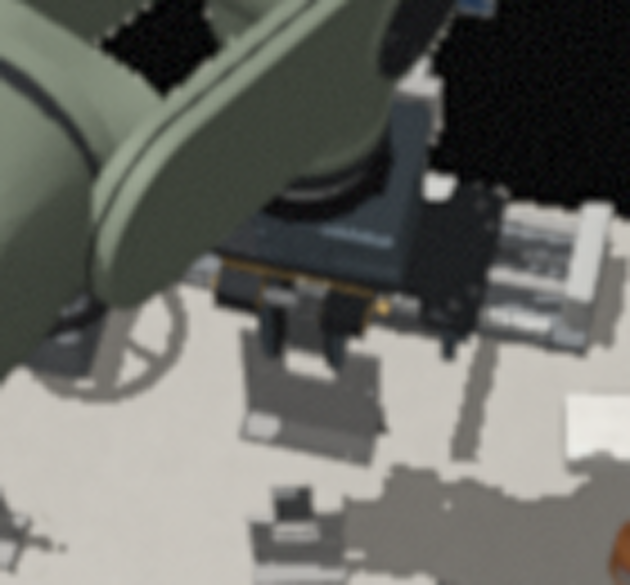

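drive_tool:
  moves:
    - {"claw": 1, "dx": -0.6, "dy": -0.05, "dz": 0.08, "yaw": 0}
    - {"claw": 1, "dx": -0.6, "dy": 0, "dz": 0, "yaw": 0}
    - {"claw": 1, "dx": -0.3, "dy": 0, "dz": 0, "yaw": 0}
    - {"claw": 1, "dx": 0, "dy": 0, "dz": 0, "yaw": 0}

```text
time_s: 26.1
ee_pos: [500.2, -193.6, 244.2]
ee_rot: [178.7, 0.7, 177.0]
force: [0.4, -0.1, -2.2]
gripper_width: 23.7
```

```bash
python3 - <<'E'
from h import *
import pickle
rem(616,-203.4,243,176.6)
s=telemetry.state()["ee_pos"]; print("line dev",s[1]-(-198-.059*(s[0]-525)))
f=grab_frame("scene"); c=f["color"][150:210,195:265]; cv2.imwrite("pics/s12.png",cv2.resize(c,None,fx=9,fy=9,interpolation=cv2.INTER_CUBIC))
f=grab_frame("wrist"); c=f["color"][160:310,170:350]; cv2.imwrite("pics/w12.png",cv2.resize(c,None,fx=4,fy=4,interpolation=cv2.INTER_CUBIC))
E
```

```text
t 26.1 tcp [ 500.2 -193.6  244.2] rot [178.7   0.7 177. ] F [ 0.4 -0.1 -2.2] w 23.7
units dx -5.81 dy -0.19 dz 0.06 yaw 0.05
line dev 2.9429272334147356
```

View pics/s12.png

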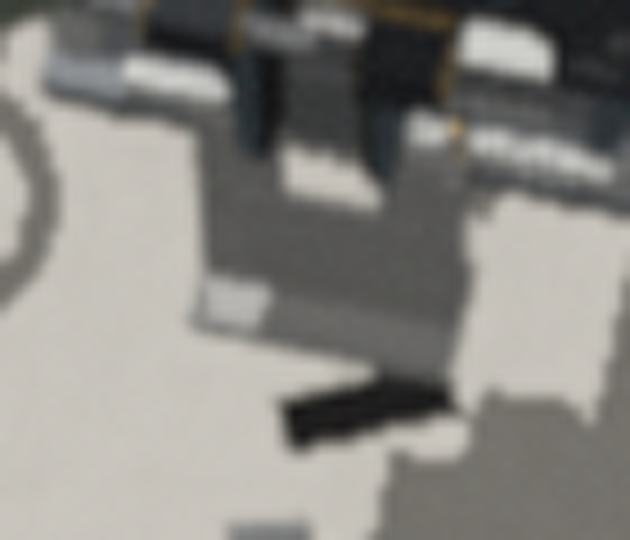

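View pics/w12.png

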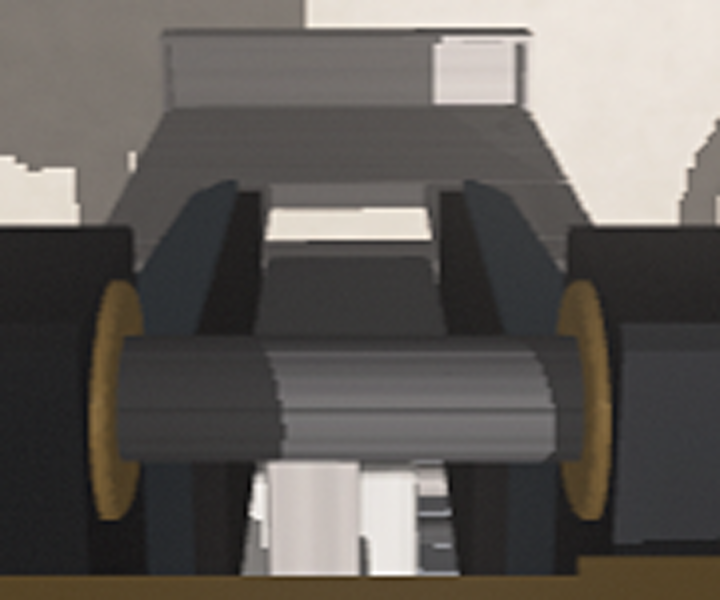

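drive_tool:
  moves:
    - {"claw": 1, "dx": -0.2, "dy": -0.15, "dz": 0.05, "yaw": 0.05}
    - {"claw": 1, "dx": -0.5, "dy": 0, "dz": 0.02, "yaw": 0}
    - {"claw": 1, "dx": -0.5, "dy": 0, "dz": 0, "yaw": 0}
    - {"claw": 1, "dx": -0.3, "dy": 0, "dz": 0, "yaw": 0}
    - {"claw": 1, "dx": 0, "dy": 0, "dz": 0, "yaw": 0}

```text
time_s: 26.82
ee_pos: [531.5, -198.9, 243.0]
ee_rot: [178.7, 0.7, 176.5]
force: [-0.6, 0.1, -1.6]
gripper_width: 24.1
```

```bash
python3 - <<'E'
from h import *
import pickle
rem(616,-203.4,243,176.6)
s=telemetry.state()["ee_pos"]; print("line dev",s[1]-(-198-.059*(s[0]-525)))
f=grab_frame("wrist"); c=f["color"][160:310,170:350]; cv2.imwrite("pics/w13.png",cv2.resize(c,None,fx=4,fy=4,interpolation=cv2.INTER_CUBIC))
E
```

```text
t 26.82 tcp [ 531.5 -198.9  243. ] rot [178.7   0.7 176.5] F [-0.6  0.1 -1.6] w 24.1
units dx -4.23 dy 0.03 dz 0.00 yaw -0.01
line dev -0.46640668306065436
```

View pics/w13.png

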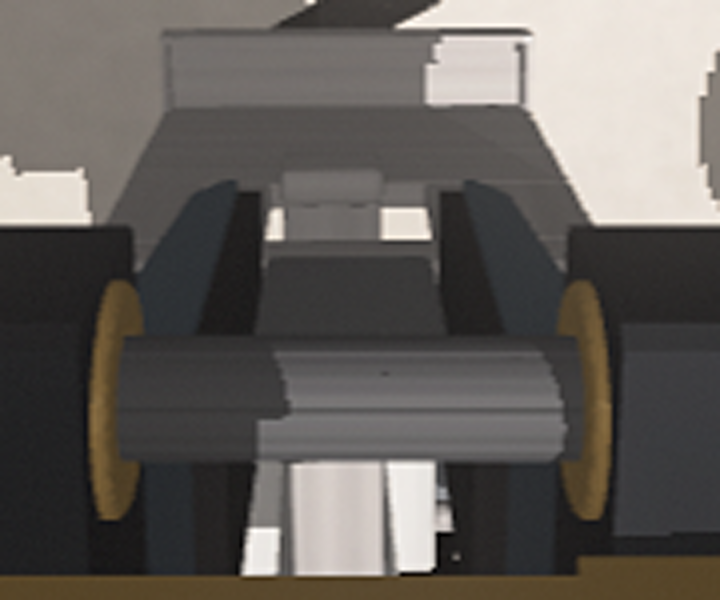

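drive_tool:
  moves:
    - {"claw": 1, "dx": 0, "dy": -0.12, "dz": 0, "yaw": 0}
    - {"claw": 1, "dx": -0.6, "dy": 0, "dz": 0, "yaw": 0}
    - {"claw": 1, "dx": -0.7, "dy": 0, "dz": 0, "yaw": 0}
    - {"claw": 1, "dx": -0.7, "dy": 0, "dz": 0, "yaw": 0}
    - {"claw": 1, "dx": 0, "dy": 0, "dz": 0, "yaw": 0}

```text
time_s: 27.5
ee_pos: [574.2, -204.1, 243.4]
ee_rot: [178.7, 0.7, 176.5]
force: [-0.4, -0.5, -2.3]
gripper_width: 23.3
```

```bash
python3 - <<'E'
from h import *
import pickle
rem(616,-205.8,243,176.6)
s=telemetry.state()["ee_pos"]; print("line dev",s[1]-(-198-.059*(s[0]-525)))
f=grab_frame("wrist"); c=f["color"][160:310,170:350]; cv2.imwrite("pics/w14.png",cv2.resize(c,None,fx=4,fy=4,interpolation=cv2.INTER_CUBIC))
E
```

```text
t 27.5 tcp [ 574.2 -204.1  243.4] rot [178.7   0.7 176.5] F [-0.4 -0.5 -2.3] w 23.3
units dx -2.09 dy 0.04 dz 0.02 yaw -0.01
line dev -3.1523415007349342
```

View pics/w14.png

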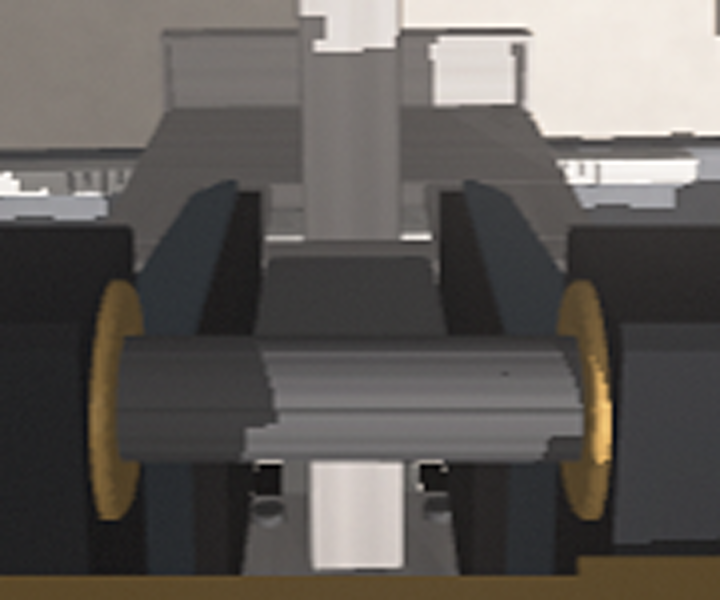

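drive_tool:
  moves:
    - {"claw": 1, "dx": -0.6, "dy": 0, "dz": 0, "yaw": 0}
    - {"claw": 1, "dx": -0.6, "dy": 0, "dz": 0, "yaw": 0}
    - {"claw": 1, "dx": -0.5, "dy": 0, "dz": 0, "yaw": 0}
    - {"claw": 1, "dx": 0, "dy": 0, "dz": 0, "yaw": 0}

```text
time_s: 28.05
ee_pos: [609.7, -206.1, 243.8]
ee_rot: [178.7, 0.7, 176.5]
force: [-0.0, 0.0, -2.6]
gripper_width: 23.7
```

```bash
python3 - <<'E'
from h import *
import pickle
rem(616,-206.8,228,176.6)
f=grab_frame("wrist"); c=f["color"][60:310,170:350]; cv2.imwrite("pics/w15.png",cv2.resize(c,None,fx=2.4,fy=2.4,interpolation=cv2.INTER_CUBIC)); pickle.dump(f,open("w15.pkl","wb"))
f=grab_frame("scene"); c=f["color"][100:210,170:310]; cv2.imwrite("pics/s15.png",cv2.resize(c,None,fx=5,fy=5,interpolation=cv2.INTER_CUBIC))
E
```

```text
t 28.05 tcp [ 609.7 -206.1  243.8] rot [178.7   0.7 176.5] F [-0.   0.  -2.6] w 23.7
units dx -0.31 dy -0.01 dz 0.79 yaw -0.01
```

View pics/w15.png

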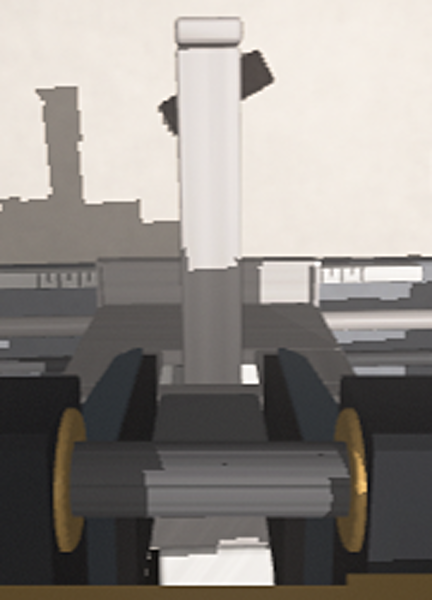

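View pics/s15.png

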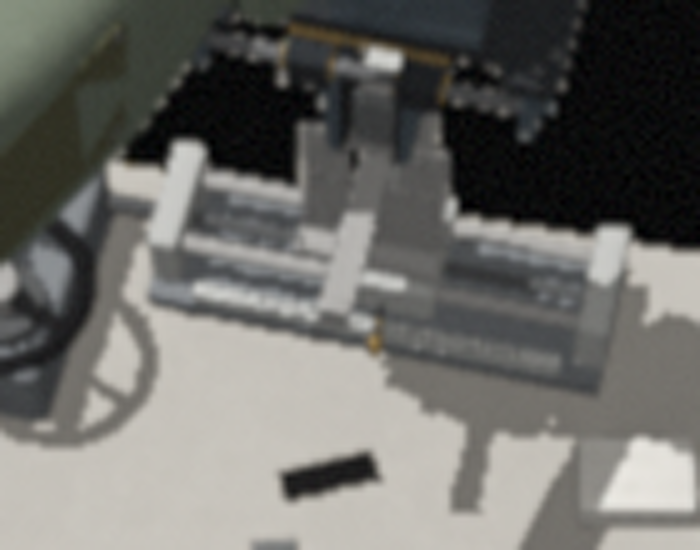

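```bash
python3 - <<'E'
from h import *
import pickle
f=pickle.load(open("w15.pkl","rb"))
for p in [(208,19),(208,43)]: print(onz(f,170+p[0]/2.4-.3,60+p[1]/2.4-.3,218).round(1))
print(onz(f,170+213/2.4-.3,60+250/2.4-.3,210).round(1))
E
```

```text
[ 521.  -199.2  218. ]
[ 526.2 -199.5  218. ]
[ 576.3 -201.1  210. ]
```

drive_tool:
  moves:
    - {"claw": 1, "dx": -0.3, "dy": 0, "dz": 0, "yaw": 0}
    - {"claw": 1, "dx": 0, "dy": 0, "dz": 0.3, "yaw": 0}
    - {"claw": 1, "dx": 0, "dy": 0, "dz": 0.3, "yaw": 0}
    - {"claw": 1, "dx": 0, "dy": 0, "dz": 0, "yaw": 0}

```text
time_s: 28.65
ee_pos: [614.5, -206.1, 231.0]
ee_rot: [178.7, 0.6, 176.5]
force: [0.2, 0.1, -2.2]
gripper_width: 23.6
```

drive_tool:
  moves:
    - {"claw": 1, "dx": 0, "dy": 0, "dz": 0.12, "yaw": 0}
    - {"claw": 1, "dx": 0, "dy": 0, "dz": 0.08, "yaw": 0}
    - {"claw": 1, "dx": 0, "dy": 0, "dz": 0, "yaw": 0}

```text
time_s: 29.02
ee_pos: [614.5, -206.1, 227.2]
ee_rot: [178.7, 0.6, 176.5]
force: [0.1, 0.4, -1.5]
gripper_width: 23.8
```

drive_tool:
  moves:
    - {"claw": 1, "dx": 0, "dy": 0, "dz": 0.1, "yaw": 0}
    - {"claw": 1, "dx": 0, "dy": 0, "dz": 0, "yaw": 0}

```text
time_s: 29.28
ee_pos: [614.8, -206.1, 227.5]
ee_rot: [178.7, 0.8, 176.5]
force: [-0.3, 0.2, -2.3]
gripper_width: 23.7
```

drive_tool:
  moves:
    - {"claw": 1, "dx": 0, "dy": 0, "dz": 0.15, "yaw": 0}
    - {"claw": 1, "dx": 0, "dy": 0, "dz": 0.1, "yaw": 0}
    - {"claw": 1, "dx": 0, "dy": 0, "dz": 0.1, "yaw": 0}

```text
time_s: 29.65
ee_pos: [615.0, -206.2, 227.0]
ee_rot: [178.8, 1.1, 176.5]
force: [-2.7, 0.7, 7.6]
gripper_width: 23.6
```

```bash
python3 - <<'E'
from h import *
import pickle
rem(616,-206.8,228,176.6)
f=grab_frame("wrist"); c=f["color"][60:310,170:350]; cv2.imwrite("pics/w16.png",cv2.resize(c,None,fx=2.4,fy=2.4,interpolation=cv2.INTER_CUBIC)); pickle.dump(f,open("w16.pkl","wb"))
E
```

```text
t 29.65 tcp [ 615.  -206.2  227. ] rot [178.8   1.1 176.5] F [-2.7  0.7  7.6] w 23.6
units dx -0.05 dy -0.03 dz -0.05 yaw -0.01
```

View pics/w16.png

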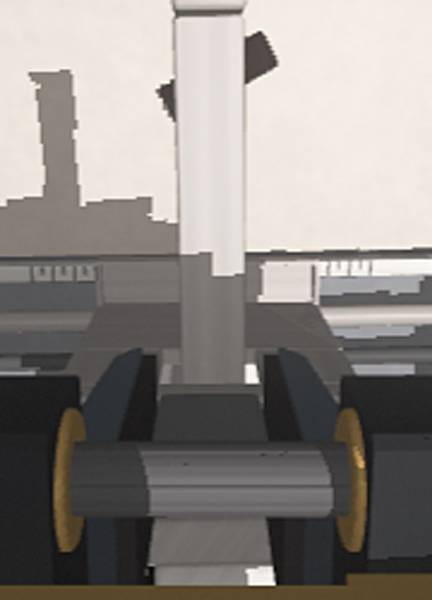

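drive_tool:
  moves:
    - {"claw": 0.3, "dx": 0, "dy": 0, "dz": -0.05, "yaw": 0}
    - {"claw": 0, "dx": 0, "dy": 0, "dz": 0, "yaw": 0}
    - {"claw": 0, "dx": 0, "dy": 0, "dz": 0, "yaw": 0}
    - {"claw": 0, "dx": 0, "dy": 0, "dz": -0.5, "yaw": 0}
    - {"claw": 0, "dx": 0, "dy": 0, "dz": -1, "yaw": 0}

```text
time_s: 30.32
ee_pos: [614.1, -206.6, 257.0]
ee_rot: [178.8, 0.9, 176.5]
force: [0.1, 0.5, 0.7]
gripper_width: 45.5
```

drive_tool:
  moves:
    - {"claw": 0, "dx": 0, "dy": 0, "dz": -1, "yaw": 0}
    - {"claw": 0, "dx": 0, "dy": 0, "dz": -1, "yaw": 0}
    - {"claw": 0, "dx": 0.7, "dy": 0.3, "dz": -0.5, "yaw": 0}
    - {"claw": -0.2, "dx": 1, "dy": 1, "dz": 0, "yaw": 0}
    - {"claw": -0.2, "dx": 1, "dy": 1, "dz": 0, "yaw": 0}

```text
time_s: 30.95
ee_pos: [560.6, -158.0, 311.0]
ee_rot: [178.8, 1.1, 176.4]
force: [0.4, 0.6, 0.1]
gripper_width: 55.0
```

```bash
python3 - <<'E'
from h import *
import pickle
rem(480,15,250,175.9)
f=grab_frame("wrist"); cv2.imwrite("pics/w17.png",f["color"]); pickle.dump(f,open("w17.pkl","wb"))
f=grab_frame("scene"); c=f["color"][80:210,170:310]; cv2.imwrite("pics/s17.png",cv2.resize(c,None,fx=4.6,fy=4.6,interpolation=cv2.INTER_CUBIC))
E
```

```text
t 30.95 tcp [ 560.6 -158.   311. ] rot [178.8   1.1 176.4] F [0.4 0.6 0.1] w 55.0
units dx 4.57 dy 8.38 dz 3.05 yaw 0.06
```

View pics/w17.png

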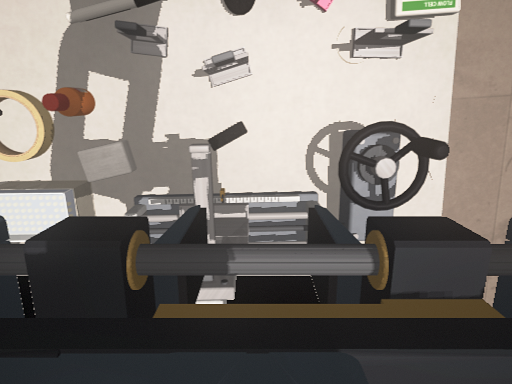

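View pics/s17.png

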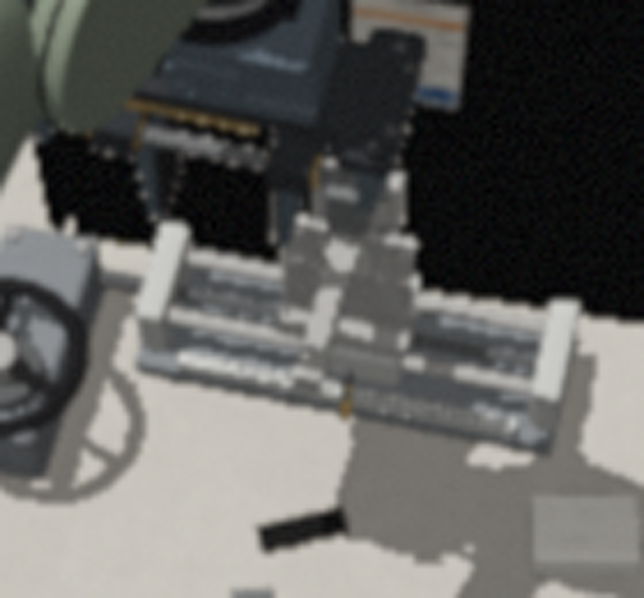

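drive_tool:
  moves:
    - {"claw": -0.2, "dx": 0.5, "dy": 1, "dz": 0, "yaw": 0}
    - {"claw": -0.2, "dx": 0.5, "dy": 1, "dz": 0, "yaw": 0}
    - {"claw": -0.2, "dx": 0.5, "dy": 1, "dz": 0.3, "yaw": 0}
    - {"claw": -0.2, "dx": 0.5, "dy": 1, "dz": 0.5, "yaw": 0}
    - {"claw": -0.2, "dx": 0.5, "dy": 1, "dz": 0.5, "yaw": 0}

```text
time_s: 31.68
ee_pos: [513.9, -47.9, 286.7]
ee_rot: [178.7, 1.2, 176.4]
force: [-0.4, -0.4, 0.1]
gripper_width: 55.0
```

drive_tool:
  moves:
    - {"claw": -0.2, "dx": 0.6, "dy": 1, "dz": 0.5, "yaw": 0}
    - {"claw": -0.2, "dx": 0.6, "dy": 1, "dz": 0.5, "yaw": 0}
    - {"claw": -0.2, "dx": 0.5, "dy": 0.7, "dz": 0.5, "yaw": 0}
    - {"claw": -0.2, "dx": 0, "dy": 0, "dz": 0, "yaw": 0}

```text
time_s: 32.17
ee_pos: [480.0, 14.8, 255.6]
ee_rot: [178.7, 1.0, 176.7]
force: [0.2, -1.0, 0.2]
gripper_width: 54.4
```

```bash
python3 - <<'E'
from h import *
import pickle
rem(424,18.5,150,175.9)
f=grab_frame("wrist"); cv2.imwrite("pics/w18.png",f["color"]); pickle.dump(f,open("w18.pkl","wb"))
E
```

```text
t 32.17 tcp [480.   14.8 255.6] rot [178.7   1.  176.7] F [ 0.2 -1.   0.2] w 54.4
units dx 2.81 dy 0.02 dz 5.28 yaw 0.09
```

View pics/w18.png

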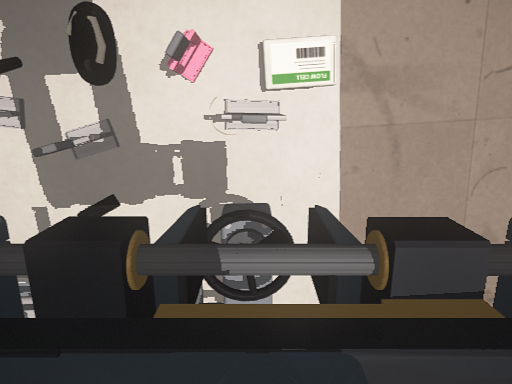

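```bash
python3 - <<'E'
from h import *
import pickle
f=pickle.load(open("w18.pkl","rb")); c=f["color"][85:145,200:300]; cv2.imwrite("pics/w18c.png",cv2.resize(c,None,fx=8,fy=8,interpolation=cv2.INTER_CUBIC))
E
```

```text
(no output)
```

View pics/w18c.png

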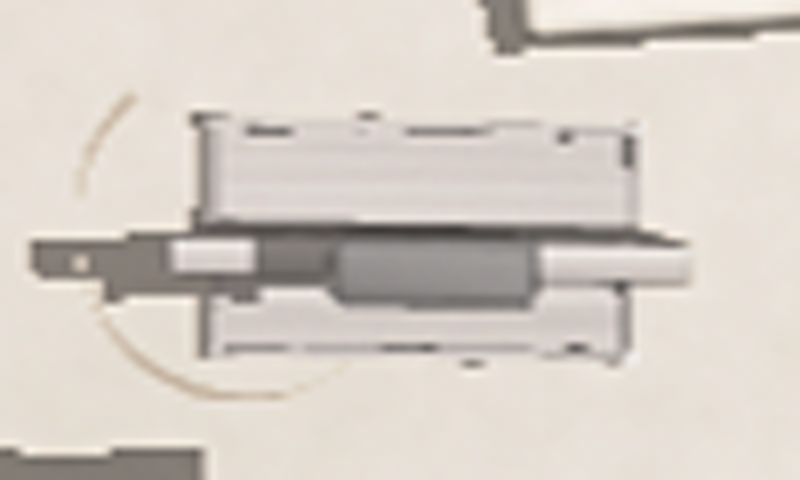

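```bash
python3 - <<'E'
from h import *
import pickle
f=pickle.load(open("w18.pkl","rb"))
F=lambda x,y:(200+(x+.5)/8-.5,85+(y+.5)/8-.5)
P=np.array([onz(f,*F(*c),10)[:2] for c in [(200,120),(635,130),(630,355),(203,353)]])
y=P[1]-P[0]+P[2]-P[3]; print(P.mean(0).round(1),np.degrees(np.arctan2(-y[0],y[1])))
p=onz(f,*F(435,277),120); print("tab",p)
l=onz(f,*F(345,272),120);r=onz(f,*F(535,278),120);d=r-l;print(np.linalg.norm(d),np.degrees(np.arctan2(-d[0],d[1])))
rem(424,18,150,176.2)
E
```

```text
[423.5  18.5] -4.1555868999285694
tab [424.13877844  19.64582324 120.        ]
21.348711761690975 -5.173811304030096
t 32.23 tcp [480.8  14.3 256.1] rot [178.7   1.1 176.6] F [ 0.3 -0.   0.3] w 55.0
units dx 2.85 dy 0.02 dz 5.31 yaw 0.05
```

drive_tool:
  moves:
    - {"claw": -0.2, "dx": 0.9, "dy": 0.05, "dz": 1, "yaw": 0.1}
    - {"claw": -0.2, "dx": 0.9, "dy": 0, "dz": 1, "yaw": 0}
    - {"claw": -0.2, "dx": 0.8, "dy": 0, "dz": 1, "yaw": 0}
    - {"claw": -0.2, "dx": 0, "dy": 0, "dz": 1, "yaw": 0}
    - {"claw": -0.2, "dx": 0, "dy": 0, "dz": 0.8, "yaw": 0}

```text
time_s: 32.85
ee_pos: [435.3, 19.0, 160.5]
ee_rot: [178.7, 1.8, 175.6]
force: [0.4, -0.0, -0.8]
gripper_width: 54.7
```

```bash
python3 - <<'E'
from h import *
import pickle
rem(424,19,91,175.8)
f=grab_frame("wrist"); c=f["color"][120:250,180:330]; cv2.imwrite("pics/w19.png",cv2.resize(c,None,fx=4,fy=4,interpolation=cv2.INTER_CUBIC)); pickle.dump(f,open("w19.pkl","wb"))
E
```

```text
t 32.85 tcp [435.3  19.  160.5] rot [178.7   1.8 175.6] F [ 0.4 -0.  -0.8] w 54.7
units dx 0.56 dy -0.04 dz 3.48 yaw -0.02
```

View pics/w19.png

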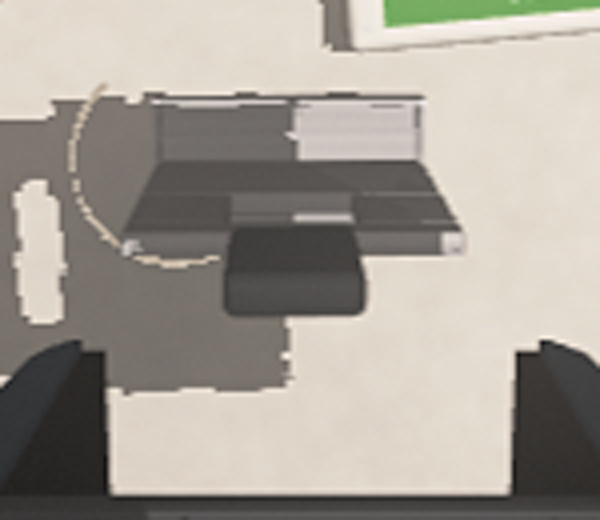

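```bash
python3 - <<'E'
from h import *
import pickle
f=pickle.load(open("w19.pkl","rb")); print(onz(f,253.5,193.5,120))
E
```

```text
[422.99301946  19.78491304 120.        ]
```

drive_tool:
  moves:
    - {"claw": -0.2, "dx": 0.55, "dy": -0.02, "dz": 0.7, "yaw": 0}
    - {"claw": -0.2, "dx": 0, "dy": 0, "dz": 0.8, "yaw": 0}
    - {"claw": -0.2, "dx": 0, "dy": 0, "dz": 0.8, "yaw": 0}
    - {"claw": -0.2, "dx": 0, "dy": 0, "dz": 0.5, "yaw": 0}
    - {"claw": -0.2, "dx": 0, "dy": 0, "dz": 0, "yaw": 0}

```text
time_s: 33.52
ee_pos: [429.2, 18.7, 104.0]
ee_rot: [178.8, 2.0, 175.5]
force: [0.3, -0.6, -0.1]
gripper_width: 54.6
```

```bash
python3 - <<'E'
from h import *
rem(424,19,91,175.8)
E
```

```text
t 33.52 tcp [429.2  18.7 104. ] rot [178.8   2.  175.5] F [ 0.3 -0.6 -0.1] w 54.6
units dx 0.26 dy -0.01 dz 0.65 yaw -0.04
```

drive_tool:
  moves:
    - {"claw": -0.2, "dx": 0.25, "dy": 0.02, "dz": 0.3, "yaw": 0}
    - {"claw": -0.2, "dx": 0.03, "dy": 0, "dz": 0.3, "yaw": 0}
    - {"claw": 1, "dx": 0, "dy": 0, "dz": 0, "yaw": 0}
    - {"claw": 1, "dx": 0, "dy": 0, "dz": 0, "yaw": 0}
    - {"claw": 1, "dx": 0, "dy": 0, "dz": 0, "yaw": 0}

```text
time_s: 34.15
ee_pos: [425.0, 19.8, 92.5]
ee_rot: [178.8, 2.1, 175.5]
force: [-0.0, 0.3, 0.3]
gripper_width: 27.7
```

drive_tool:
  moves:
    - {"claw": 1, "dx": 0, "dy": 0, "dz": 0, "yaw": 0}
    - {"claw": 1, "dx": 0, "dy": 0, "dz": 0, "yaw": 0}
    - {"claw": 1, "dx": 0, "dy": 0, "dz": 0, "yaw": 0}

```text
time_s: 34.52
ee_pos: [425.1, 19.7, 92.6]
ee_rot: [178.8, 2.2, 175.5]
force: [0.4, 0.4, -0.6]
gripper_width: 23.8
```

drive_tool:
  moves:
    - {"claw": 1, "dx": 0, "dy": 0, "dz": -0.5, "yaw": 0}
    - {"claw": 1, "dx": 0, "dy": 0, "dz": -1, "yaw": 0}
    - {"claw": 1, "dx": 0, "dy": 0, "dz": -1, "yaw": 0}
    - {"claw": 1, "dx": 0, "dy": 0, "dz": -1, "yaw": 0}
    - {"claw": 1, "dx": 0, "dy": 0, "dz": -1, "yaw": 0}

```text
time_s: 35.15
ee_pos: [419.5, 18.1, 185.3]
ee_rot: [178.8, 1.9, 175.5]
force: [-0.2, -0.3, -2.0]
gripper_width: 23.7
```

drive_tool:
  moves:
    - {"claw": 1, "dx": 0, "dy": 0, "dz": -1, "yaw": 0}
    - {"claw": 1, "dx": 0, "dy": -0.4, "dz": -1, "yaw": 0}
    - {"claw": 1, "dx": 0, "dy": -0.8, "dz": -0.8, "yaw": -0.05}
    - {"claw": 1, "dx": -0.2, "dy": -1, "dz": -0.2, "yaw": -0.05}
    - {"claw": 1, "dx": -0.2, "dy": -1, "dz": 0, "yaw": 0}

```text
time_s: 35.78
ee_pos: [420.4, -47.9, 250.4]
ee_rot: [178.8, 2.2, 176.5]
force: [0.7, -0.2, -2.1]
gripper_width: 23.7
```

```bash
python3 - <<'E'
from h import *
rem(475,-198,244,176.6)
E
```

```text
t 35.77 tcp [420.4 -47.9 250.4] rot [178.8   2.2 176.5] F [ 0.7 -0.2 -2.1] w 23.7
units dx -3.18 dy -7.33 dz 0.32 yaw -0.01
```

drive_tool:
  moves:
    - {"claw": 1, "dx": -0.4, "dy": -1, "dz": 0, "yaw": 0}
    - {"claw": 1, "dx": -0.4, "dy": -1, "dz": 0, "yaw": 0}
    - {"claw": 1, "dx": -0.4, "dy": -1, "dz": 0, "yaw": 0}
    - {"claw": 1, "dx": -0.4, "dy": -1, "dz": 0, "yaw": 0}
    - {"claw": 1, "dx": -0.4, "dy": -1, "dz": 0, "yaw": 0}

```text
time_s: 36.4
ee_pos: [453.4, -153.0, 252.2]
ee_rot: [178.8, 2.2, 176.5]
force: [1.1, 0.3, -1.8]
gripper_width: 23.8
```

drive_tool:
  moves:
    - {"claw": 1, "dx": -0.4, "dy": -0.9, "dz": 0, "yaw": 0}
    - {"claw": 1, "dx": -0.4, "dy": -0.6, "dz": 0, "yaw": 0}
    - {"claw": 1, "dx": 0, "dy": 0, "dz": 0, "yaw": 0}

```text
time_s: 36.78
ee_pos: [468.2, -186.1, 252.6]
ee_rot: [178.7, 2.2, 176.4]
force: [0.2, 1.1, -2.6]
gripper_width: 23.3
```

```bash
python3 - <<'E'
from h import *
rem(500,-199.7,244,176.6)
E
```

```text
t 36.77 tcp [ 468.2 -186.1  252.6] rot [178.7   2.2 176.4] F [ 0.2  1.1 -2.6] w 23.3
units dx -1.63 dy -0.58 dz 0.43 yaw -0.02
```

drive_tool:
  moves:
    - {"claw": 1, "dx": -0.3, "dy": -0.5, "dz": 0.4, "yaw": 0}
    - {"claw": 1, "dx": -0.5, "dy": -0.05, "dz": 0.05, "yaw": 0}
    - {"claw": 1, "dx": -0.5, "dy": 0, "dz": 0.02, "yaw": 0}
    - {"claw": 1, "dx": -0.2, "dy": 0, "dz": 0, "yaw": 0}
    - {"claw": 1, "dx": 0, "dy": 0, "dz": 0, "yaw": 0}

```text
time_s: 37.4
ee_pos: [499.9, -197.9, 243.2]
ee_rot: [178.7, 2.2, 176.5]
force: [-0.1, -0.0, -2.1]
gripper_width: 23.6
```

```bash
python3 - <<'E'
from h import *
rem(530,-201.5,243.6,176.6)
f=grab_frame("wrist"); c=f["color"][160:310,170:350]; cv2.imwrite("pics/w20.png",cv2.resize(c,None,fx=4,fy=4,interpolation=cv2.INTER_CUBIC))
E
```

```text
t 37.4 tcp [ 499.9 -197.9  243.2] rot [178.7   2.2 176.5] F [-0.1 -0.  -2.1] w 23.6
units dx -1.51 dy -0.09 dz -0.02 yaw -0.01
```

View pics/w20.png

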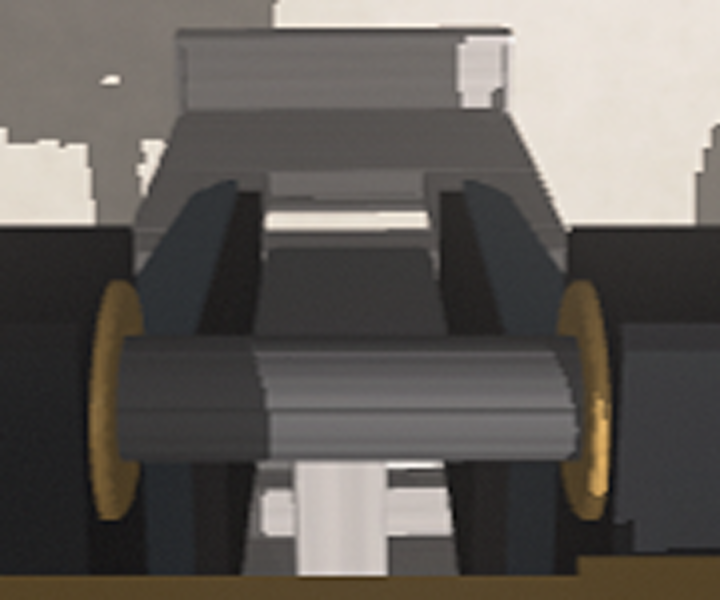

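drive_tool:
  moves:
    - {"claw": 1, "dx": -0.3, "dy": -0.08, "dz": 0, "yaw": 0}
    - {"claw": 1, "dx": -0.5, "dy": 0, "dz": 0.03, "yaw": 0}
    - {"claw": 1, "dx": -0.5, "dy": 0, "dz": 0.03, "yaw": 0}
    - {"claw": 1, "dx": -0.2, "dy": 0, "dz": 0, "yaw": 0}
    - {"claw": 1, "dx": 0, "dy": 0, "dz": 0, "yaw": 0}

```text
time_s: 38.08
ee_pos: [531.9, -201.4, 243.3]
ee_rot: [178.7, 2.2, 176.5]
force: [-0.9, -0.7, -1.2]
gripper_width: 23.9
```

```bash
python3 - <<'E'
from h import *
rem(592,-205.1,243.6,176.6)
f=grab_frame("wrist"); c=f["color"][160:310,170:350]; cv2.imwrite("pics/w21.png",cv2.resize(c,None,fx=4,fy=4,interpolation=cv2.INTER_CUBIC))
E
```

```text
t 38.08 tcp [ 531.9 -201.4  243.3] rot [178.7   2.2 176.5] F [-0.9 -0.7 -1.2] w 23.9
units dx -3.01 dy -0.00 dz -0.01 yaw -0.01
```

View pics/w21.png

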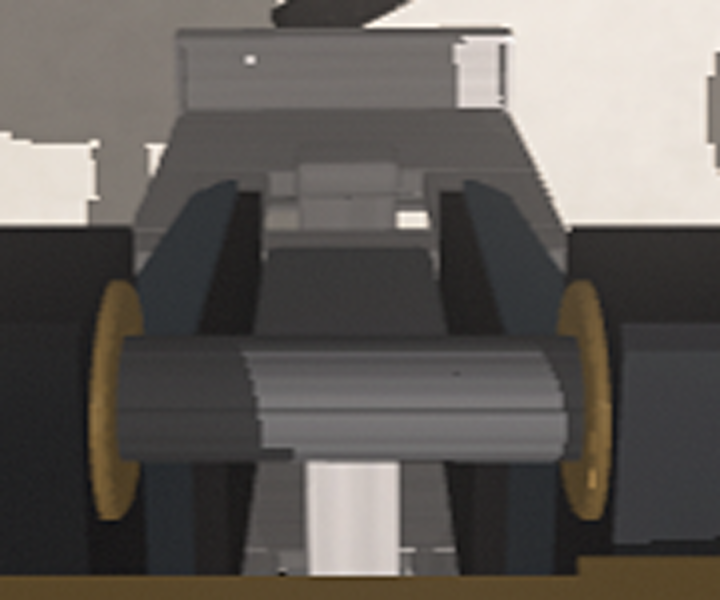

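drive_tool:
  moves:
    - {"claw": 1, "dx": -0.7, "dy": 0, "dz": 0.03, "yaw": 0}
    - {"claw": 1, "dx": -0.7, "dy": 0, "dz": 0.03, "yaw": 0}
    - {"claw": 1, "dx": -0.7, "dy": 0, "dz": 0.03, "yaw": 0}
    - {"claw": 1, "dx": -0.6, "dy": 0, "dz": 0.02, "yaw": 0}
    - {"claw": 1, "dx": 0, "dy": 0, "dz": 0, "yaw": 0}

```text
time_s: 38.75
ee_pos: [590.0, -204.9, 242.9]
ee_rot: [178.7, 2.2, 176.5]
force: [-0.2, 1.1, -2.0]
gripper_width: 23.9
```

```bash
python3 - <<'E'
from h import *
rem(592,-205.1,228.6,176.6)
f=grab_frame("wrist"); c=f["color"][100:310,170:350]; cv2.imwrite("pics/w22.png",cv2.resize(c,None,fx=2.8,fy=2.8,interpolation=cv2.INTER_CUBIC))
E
```

```text
t 38.75 tcp [ 590.  -204.9  242.9] rot [178.7   2.2 176.5] F [-0.2  1.1 -2. ] w 23.9
units dx -0.10 dy -0.01 dz 0.71 yaw -0.01
```

View pics/w22.png

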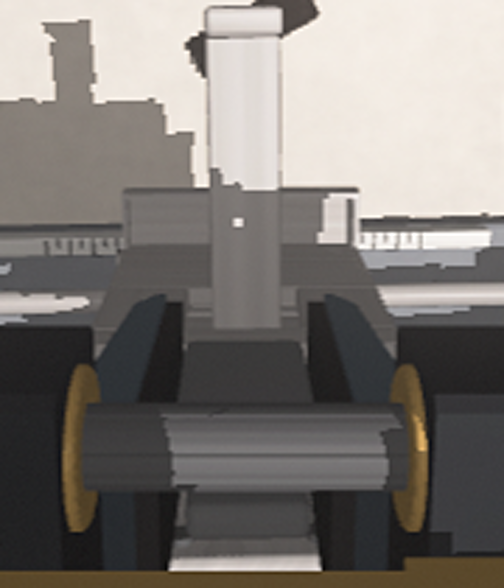

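Centred; the A tab is visible behind. Lowering at x≈591.

drive_tool:
  moves:
    - {"claw": 1, "dx": -0.07, "dy": 0, "dz": 0.35, "yaw": 0}
    - {"claw": 1, "dx": 0, "dy": 0, "dz": 0.3, "yaw": 0}
    - {"claw": 1, "dx": 0, "dy": 0, "dz": 0.1, "yaw": 0}
    - {"claw": 1, "dx": 0, "dy": 0, "dz": 0.1, "yaw": 0}

```text
time_s: 39.3
ee_pos: [590.9, -204.6, 228.2]
ee_rot: [178.7, 2.4, 176.5]
force: [-3.0, 1.1, 9.8]
gripper_width: 23.9
```

Contact at the predicted height. Releasing.

drive_tool:
  moves:
    - {"claw": 0.3, "dx": 0, "dy": 0, "dz": -0.05, "yaw": 0}
    - {"claw": 0, "dx": 0, "dy": 0, "dz": 0, "yaw": 0}
    - {"claw": 0, "dx": 0, "dy": 0, "dz": 0, "yaw": 0}
    - {"claw": 0, "dx": 0, "dy": 0, "dz": -0.5, "yaw": 0}
    - {"claw": 0, "dx": 0, "dy": 0, "dz": -1, "yaw": 0}

```text
time_s: 39.92
ee_pos: [588.7, -205.0, 259.6]
ee_rot: [178.7, 2.2, 176.5]
force: [0.5, -0.0, -0.1]
gripper_width: 45.5
```

drive_tool:
  moves:
    - {"claw": 0, "dx": 0, "dy": 0, "dz": -1, "yaw": 0}
    - {"claw": 0, "dx": 0, "dy": 0, "dz": -1, "yaw": 0}
    - {"claw": 0, "dx": 0.5, "dy": 0, "dz": -0.3, "yaw": 0}
    - {"claw": -0.2, "dx": 1, "dy": 0.2, "dz": 0, "yaw": 0}
    - {"claw": -0.2, "dx": 1, "dy": 0.2, "dz": 0, "yaw": 0}

```text
time_s: 40.55
ee_pos: [536.4, -195.2, 307.2]
ee_rot: [178.7, 2.4, 176.5]
force: [-0.2, -0.3, -0.6]
gripper_width: 54.8
```

```bash
python3 - <<'E'
from h import *
import pickle
rem(495,-177,250,193.3)
f=grab_frame("wrist"); cv2.imwrite("pics/w23.png",f["color"]); pickle.dump(f,open("w23.pkl","wb"))
f=grab_frame("scene"); c=f["color"][100:210,170:310]; cv2.imwrite("pics/s23.png",cv2.resize(c,None,fx=5,fy=5,interpolation=cv2.INTER_CUBIC))
E
```

```text
t 40.55 tcp [ 536.4 -195.2  307.2] rot [178.7   2.4 176.5] F [-0.2 -0.3 -0.6] w 54.8
units dx 2.12 dy 0.78 dz 2.86 yaw -1.96
```

View pics/w23.png

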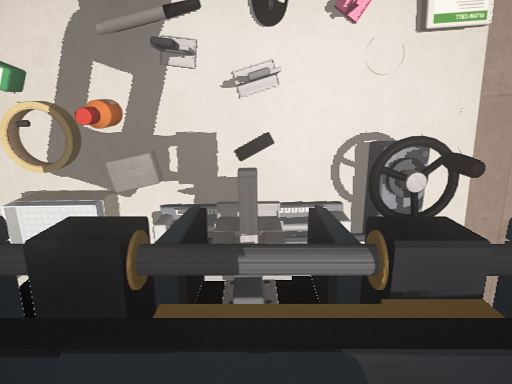

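View pics/s23.png

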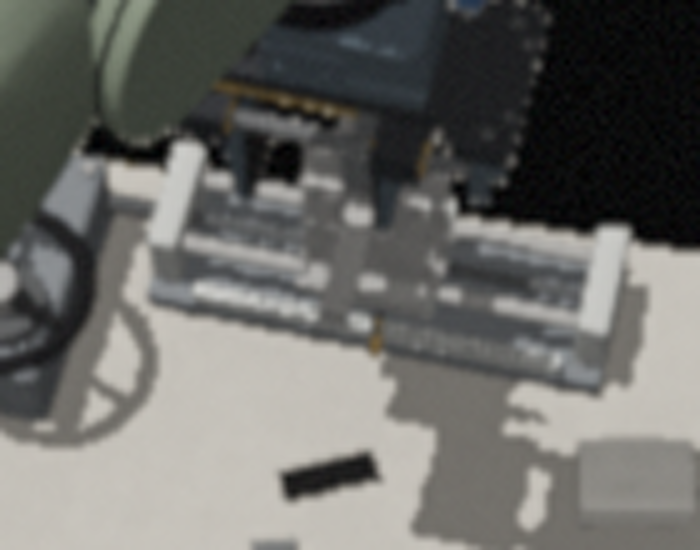

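drive_tool:
  moves:
    - {"claw": -0.2, "dx": 1, "dy": 0.4, "dz": 0, "yaw": -0.5}
    - {"claw": -0.2, "dx": 0.9, "dy": 0.2, "dz": 0.2, "yaw": -0.8}
    - {"claw": -0.2, "dx": 0.3, "dy": 0, "dz": 0.8, "yaw": -0.6}
    - {"claw": -0.2, "dx": 0, "dy": 0, "dz": 0.8, "yaw": 0}
    - {"claw": -0.2, "dx": 0, "dy": 0, "dz": 0, "yaw": 0}

```text
time_s: 41.28
ee_pos: [492.8, -182.2, 268.5]
ee_rot: [179.5, 2.7, -166.7]
force: [-0.1, -0.7, 0.3]
gripper_width: 54.6
```

```bash
python3 - <<'E'
from h import *
import pickle
rem(441,-179,150,193.3)
f=grab_frame("wrist"); cv2.imwrite("pics/w24.png",f["color"]); pickle.dump(f,open("w24.pkl","wb"))
u,v=proj(f,(441,-179,50)); u,v=int(u),int(v); x0,y0=u-50,max(0,v-40)
print(x0,y0); cv2.imwrite("pics/w24c.png",cv2.resize(f["color"][y0:y0+75,x0:x0+100],None,fx=8,fy=8,interpolation=cv2.INTER_CUBIC))
E
```

```text
t 41.27 tcp [ 492.8 -182.2  268.5] rot [ 179.5    2.7 -166.7] F [-0.1 -0.7  0.3] w 54.6
units dx 2.49 dy 0.75 dz 5.93 yaw 0.01
217 75
```

View pics/w24c.png

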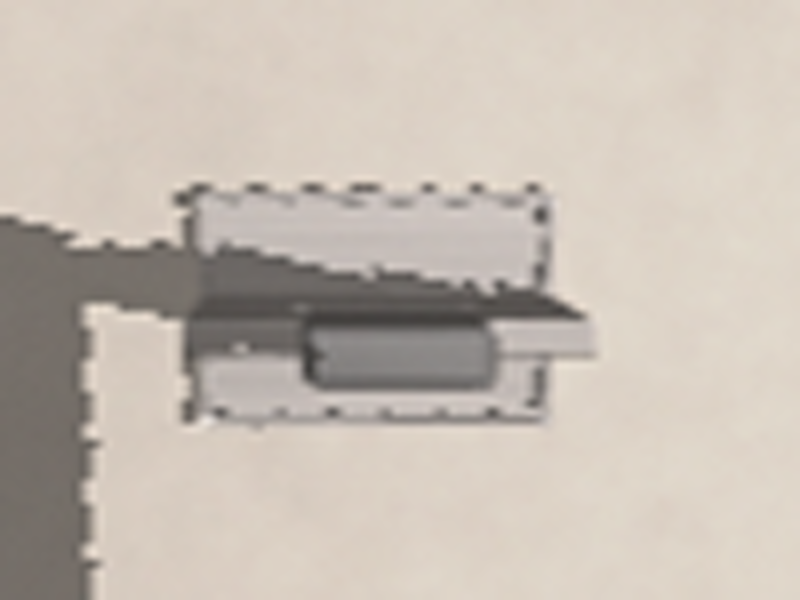

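```bash
python3 - <<'E'
from h import *
import pickle
f=pickle.load(open("w24.pkl","rb"))
F=lambda x,y:(217+(x+.5)/8-.5,75+(y+.5)/8-.5)
P=np.array([onz(f,*F(*c),10)[:2] for c in [(190,192),(547,190),(547,418),(190,418)]])
y=P[1]-P[0]+P[2]-P[3]; print(P.mean(0).round(1),np.degrees(np.arctan2(-y[0],y[1])))
print("tab",onz(f,*F(405,355),106))
E
```

```text
[ 441.  -183.7] 13.461972913817714
tab [ 441.12811127 -181.60984672  106.        ]
```

drive_tool:
  moves:
    - {"claw": -0.2, "dx": 0.9, "dy": 0.3, "dz": 1, "yaw": 0}
    - {"claw": -0.2, "dx": 0.9, "dy": 0.2, "dz": 1, "yaw": 0}
    - {"claw": -0.2, "dx": 0.6, "dy": 0.1, "dz": 1, "yaw": 0}
    - {"claw": -0.2, "dx": 0.1, "dy": 0, "dz": 1, "yaw": 0}
    - {"claw": -0.2, "dx": 0.1, "dy": 0, "dz": 1, "yaw": 0}

```text
time_s: 41.95
ee_pos: [448.8, -183.2, 169.8]
ee_rot: [-180.0, 3.4, -166.6]
force: [-0.2, 0.1, -0.1]
gripper_width: 54.8
```

drive_tool:
  moves:
    - {"claw": -0.2, "dx": 0.1, "dy": 0, "dz": 1, "yaw": 0}
    - {"claw": -0.2, "dx": 0, "dy": 0, "dz": 0.3, "yaw": 0}

```text
time_s: 42.2
ee_pos: [449.3, -183.9, 143.6]
ee_rot: [-179.9, 3.4, -166.6]
force: [-0.2, 0.2, 0.3]
gripper_width: 54.8
```

```bash
python3 - <<'E'
from h import *
import pickle
rem(441,-182,77,193.4)
f=grab_frame("wrist"); c=f["color"][120:250,180:330]; cv2.imwrite("pics/w25.png",cv2.resize(c,None,fx=4,fy=4,interpolation=cv2.INTER_CUBIC)); pickle.dump(f,open("w25.pkl","wb"))
E
```

```text
t 42.2 tcp [ 449.3 -183.9  143.6] rot [-179.9    3.4 -166.6] F [-0.2  0.2  0.3] w 54.8
units dx 0.38 dy 0.19 dz 3.33 yaw -0.00
```

View pics/w25.png

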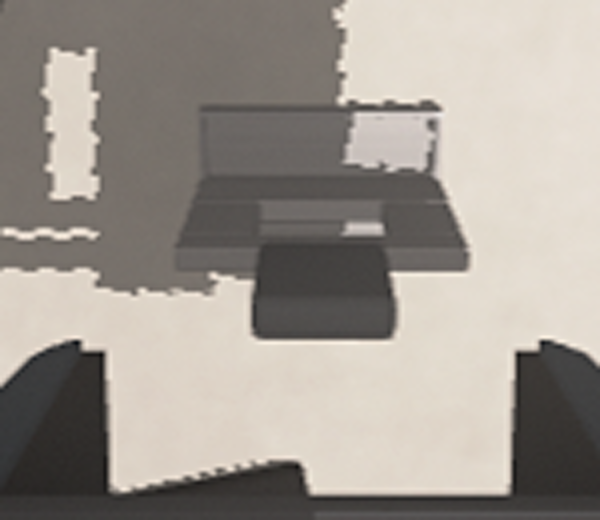

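```bash
python3 - <<'E'
from h import *
import pickle
f=pickle.load(open("w25.pkl","rb")); p=onz(f,260.6,199.5,106); print(p)
rem(p[0],p[1],77,193.4)
E
```

```text
[ 441.00814331 -182.31488273  106.        ]
t 42.25 tcp [ 449.5 -183.9  143.5] rot [-179.9    3.4 -166.6] F [ 0.1  0.1 -0.6] w 54.5
units dx 0.39 dy 0.18 dz 3.32 yaw -0.00
```

drive_tool:
  moves:
    - {"claw": -0.2, "dx": 0.4, "dy": 0.15, "dz": 0.5, "yaw": 0}
    - {"claw": -0.2, "dx": 0.1, "dy": 0, "dz": 0.8, "yaw": 0}
    - {"claw": -0.2, "dx": 0.1, "dy": 0, "dz": 0.8, "yaw": 0}
    - {"claw": -0.2, "dx": 0, "dy": 0, "dz": 0.4, "yaw": 0}
    - {"claw": -0.2, "dx": 0, "dy": 0, "dz": 0, "yaw": 0}

```text
time_s: 42.88
ee_pos: [440.9, -183.9, 93.6]
ee_rot: [-179.7, 3.7, -166.6]
force: [-0.4, 0.3, -0.2]
gripper_width: 54.6
```

```bash
python3 - <<'E'
from h import *
rem(441,-182.3,77,193.4)
E
```

```text
t 42.88 tcp [ 440.9 -183.9   93.6] rot [-179.7    3.7 -166.6] F [-0.4  0.3 -0.2] w 54.6
units dx -0.02 dy 0.08 dz 0.83 yaw -0.00
```

drive_tool:
  moves:
    - {"claw": -0.2, "dx": 0, "dy": 0.08, "dz": 0.5, "yaw": 0}
    - {"claw": -0.2, "dx": 0.03, "dy": 0, "dz": 0.35, "yaw": 0}
    - {"claw": 1, "dx": 0, "dy": 0, "dz": 0, "yaw": 0}
    - {"claw": 1, "dx": 0, "dy": 0, "dz": 0, "yaw": 0}
    - {"claw": 1, "dx": 0, "dy": 0, "dz": 0, "yaw": 0}

```text
time_s: 43.5
ee_pos: [442.1, -182.6, 76.7]
ee_rot: [-179.6, 3.8, -166.6]
force: [-0.6, 0.1, 0.9]
gripper_width: 27.7
```

drive_tool:
  moves:
    - {"claw": 1, "dx": 0, "dy": 0, "dz": 0, "yaw": 0}
    - {"claw": 1, "dx": 0, "dy": 0, "dz": 0, "yaw": 0}
    - {"claw": 1, "dx": 0, "dy": 0, "dz": 0, "yaw": 0}

```text
time_s: 43.88
ee_pos: [442.1, -182.7, 76.8]
ee_rot: [-179.6, 3.8, -166.6]
force: [0.2, 0.4, -1.2]
gripper_width: 23.8
```

drive_tool:
  moves:
    - {"claw": 1, "dx": 0, "dy": 0, "dz": -0.5, "yaw": 0}
    - {"claw": 1, "dx": 0, "dy": 0, "dz": -1, "yaw": 0}
    - {"claw": 1, "dx": 0, "dy": 0, "dz": -1, "yaw": 0}
    - {"claw": 1, "dx": 0, "dy": 0, "dz": -1, "yaw": 0}
    - {"claw": 1, "dx": 0, "dy": 0, "dz": -1, "yaw": 0}

```text
time_s: 44.5
ee_pos: [434.5, -182.9, 169.9]
ee_rot: [-179.7, 3.6, -166.6]
force: [0.5, -0.3, -1.2]
gripper_width: 23.7
```

drive_tool:
  moves:
    - {"claw": 1, "dx": 0, "dy": 0, "dz": -1, "yaw": 0.5}
    - {"claw": 1, "dx": 0, "dy": 0, "dz": -1, "yaw": 0.7}
    - {"claw": 1, "dx": 0, "dy": 0, "dz": -1, "yaw": 0.7}
    - {"claw": 1, "dx": -0.3, "dy": -0.2, "dz": -0.3, "yaw": 0}
    - {"claw": 1, "dx": -0.3, "dy": -0.2, "dz": 0, "yaw": 0}

```text
time_s: 45.12
ee_pos: [441.7, -192.6, 242.5]
ee_rot: [179.3, 3.8, 176.7]
force: [0.3, 0.3, -1.7]
gripper_width: 23.8
```

```bash
python3 - <<'E'
from h import *
rem(495,-199.4,242,176.6)
E
```

```text
t 45.12 tcp [ 441.7 -192.6  242.5] rot [179.3   3.8 176.7] F [ 0.3  0.3 -1.7] w 23.8
units dx -2.68 dy -0.19 dz 0.02 yaw 0.01
```

drive_tool:
  moves:
    - {"claw": 1, "dx": -0.7, "dy": -0.15, "dz": 0.05, "yaw": 0}
    - {"claw": 1, "dx": -0.7, "dy": -0.05, "dz": 0.05, "yaw": 0}
    - {"claw": 1, "dx": -0.7, "dy": 0, "dz": 0.05, "yaw": 0}
    - {"claw": 1, "dx": -0.5, "dy": 0, "dz": 0.03, "yaw": 0}
    - {"claw": 1, "dx": 0, "dy": 0, "dz": 0, "yaw": 0}

```text
time_s: 45.75
ee_pos: [497.8, -199.9, 239.0]
ee_rot: [179.2, 3.6, 176.8]
force: [-0.7, 1.0, -0.6]
gripper_width: 23.7
```

```bash
python3 - <<'E'
from h import *
rem(530,-201.4,242,176.6)
f=grab_frame("wrist"); c=f["color"][160:310,170:350]; cv2.imwrite("pics/w26.png",cv2.resize(c,None,fx=4,fy=4,interpolation=cv2.INTER_CUBIC))
E
```

```text
t 45.75 tcp [ 497.8 -199.9  239. ] rot [179.2   3.6 176.8] F [-0.7  1.  -0.6] w 23.7
units dx -1.61 dy 0.02 dz -0.15 yaw 0.02
```

View pics/w26.png

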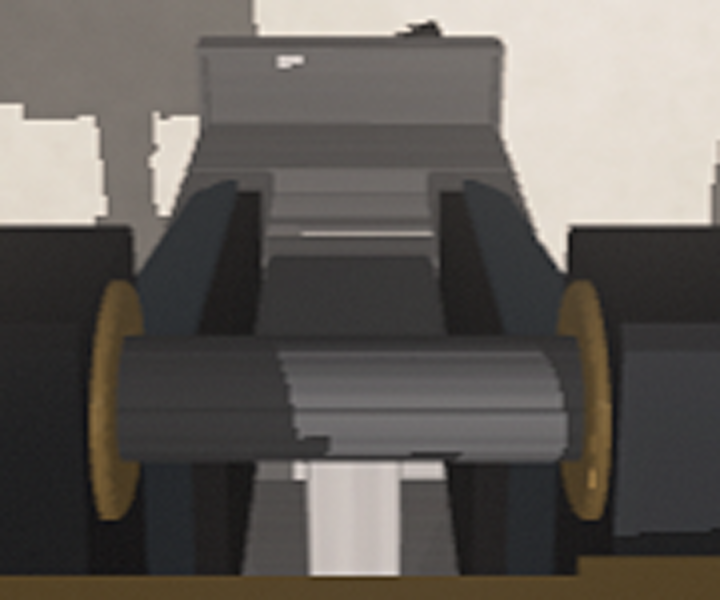

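drive_tool:
  moves:
    - {"claw": 1, "dx": -0.2, "dy": 0, "dz": -0.15, "yaw": 0}
    - {"claw": 1, "dx": -0.5, "dy": 0.02, "dz": 0, "yaw": 0}
    - {"claw": 1, "dx": -0.5, "dy": 0, "dz": 0.02, "yaw": 0}
    - {"claw": 1, "dx": -0.3, "dy": 0, "dz": 0, "yaw": 0}
    - {"claw": 1, "dx": 0, "dy": 0, "dz": 0, "yaw": 0}

```text
time_s: 46.42
ee_pos: [528.7, -201.2, 244.2]
ee_rot: [179.2, 3.6, 176.8]
force: [-0.1, -0.6, -1.0]
gripper_width: 24.0
```

```bash
python3 - <<'E'
from h import *
rem(568.5,-203.6,242,176.6)
f=grab_frame("wrist"); c=f["color"][160:310,170:350]; cv2.imwrite("pics/w27.png",cv2.resize(c,None,fx=4,fy=4,interpolation=cv2.INTER_CUBIC))
E
```

```text
t 46.42 tcp [ 528.7 -201.2  244.2] rot [179.2   3.6 176.8] F [-0.1 -0.6 -1. ] w 24.0
units dx -1.99 dy -0.01 dz 0.11 yaw 0.02
```

View pics/w27.png

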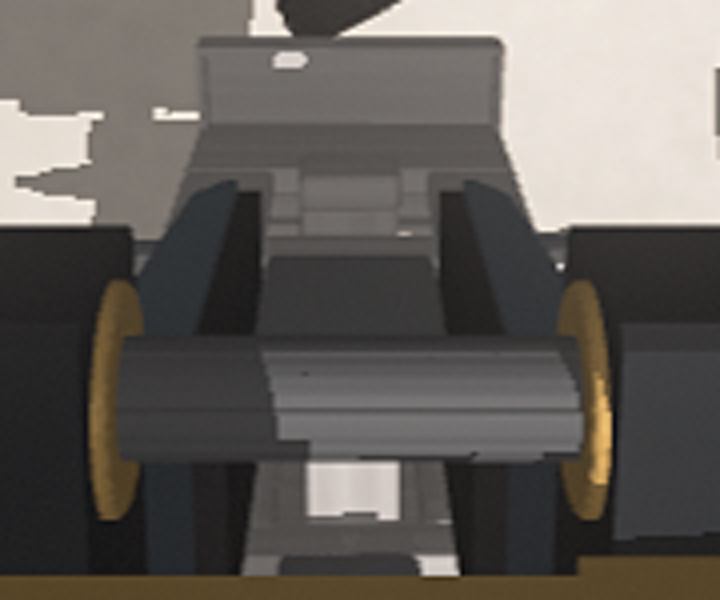

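drive_tool:
  moves:
    - {"claw": 1, "dx": -0.6, "dy": 0, "dz": 0.05, "yaw": 0}
    - {"claw": 1, "dx": -0.6, "dy": 0, "dz": 0.05, "yaw": 0}
    - {"claw": 1, "dx": -0.5, "dy": 0, "dz": 0.04, "yaw": 0}
    - {"claw": 1, "dx": -0.1, "dy": 0, "dz": 0, "yaw": 0}
    - {"claw": 1, "dx": 0, "dy": 0, "dz": 0, "yaw": 0}

```text
time_s: 47.1
ee_pos: [567.2, -203.3, 243.2]
ee_rot: [179.2, 3.5, 176.8]
force: [-0.1, 0.1, -1.5]
gripper_width: 23.8
```

```bash
python3 - <<'E'
from h import *
rem(568,-203.6,226.8,176.6)
f=grab_frame("wrist"); c=f["color"][100:310,170:350]; cv2.imwrite("pics/w28.png",cv2.resize(c,None,fx=2.8,fy=2.8,interpolation=cv2.INTER_CUBIC))
E
```

```text
t 47.1 tcp [ 567.2 -203.3  243.2] rot [179.2   3.5 176.8] F [-0.1  0.1 -1.5] w 23.8
units dx -0.04 dy -0.01 dz 0.82 yaw 0.02
```

View pics/w28.png

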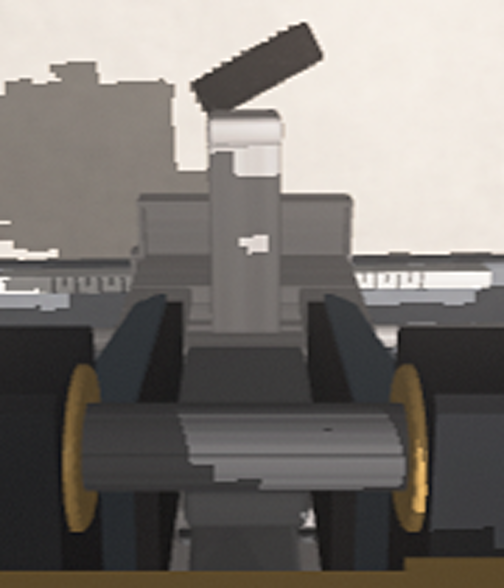

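drive_tool:
  moves:
    - {"claw": 1, "dx": 0, "dy": 0, "dz": 0.35, "yaw": 0}
    - {"claw": 1, "dx": 0, "dy": 0, "dz": 0.3, "yaw": 0}
    - {"claw": 1, "dx": 0, "dy": 0, "dz": 0.1, "yaw": 0}
    - {"claw": 1, "dx": 0, "dy": 0, "dz": 0.1, "yaw": 0}
    - {"claw": 1, "dx": 0, "dy": 0, "dz": 0.1, "yaw": 0}

```text
time_s: 47.78
ee_pos: [567.4, -203.0, 226.5]
ee_rot: [179.2, 3.6, 176.8]
force: [-4.0, 1.2, 10.6]
gripper_width: 24.1
```

drive_tool:
  moves:
    - {"claw": 0.3, "dx": 0, "dy": 0, "dz": -0.05, "yaw": 0}
    - {"claw": 0, "dx": 0, "dy": 0, "dz": 0, "yaw": 0}
    - {"claw": 0, "dx": 0, "dy": 0, "dz": 0, "yaw": 0}
    - {"claw": 0, "dx": 0, "dy": 0, "dz": -0.5, "yaw": 0}
    - {"claw": 0, "dx": -0.05, "dy": 0, "dz": -1, "yaw": 0}

```text
time_s: 48.4
ee_pos: [566.0, -203.3, 257.8]
ee_rot: [179.2, 3.6, 176.7]
force: [-0.8, -0.1, 0.4]
gripper_width: 45.7
```

drive_tool:
  moves:
    - {"claw": 0, "dx": 0, "dy": 0, "dz": -1, "yaw": 0}
    - {"claw": 0, "dx": 0, "dy": 0, "dz": -1, "yaw": 0}
    - {"claw": 0, "dx": 0.5, "dy": 0, "dz": -0.3, "yaw": 0}
    - {"claw": -0.2, "dx": 1, "dy": -0.5, "dz": 0, "yaw": 0}
    - {"claw": -0.2, "dx": 1, "dy": -0.8, "dz": 0, "yaw": 0}

```text
time_s: 49.02
ee_pos: [509.7, -227.3, 303.2]
ee_rot: [179.3, 3.7, 176.9]
force: [0.1, 0.0, 0.5]
gripper_width: 54.7
```

```bash
python3 - <<'E'
from h import *
import pickle
rem(458,-281,250,170.1)
f=grab_frame("wrist"); cv2.imwrite("pics/w29.png",f["color"]); pickle.dump(f,open("w29.pkl","wb"))
f=grab_frame("scene"); c=f["color"][100:210,170:310]; cv2.imwrite("pics/s29.png",cv2.resize(c,None,fx=5,fy=5,interpolation=cv2.INTER_CUBIC))
E
```

```text
t 49.02 tcp [ 509.7 -227.3  303.2] rot [179.3   3.7 176.9] F [0.1 0.  0.5] w 54.7
units dx 2.43 dy -2.82 dz 2.66 yaw 0.79
```

View pics/w29.png

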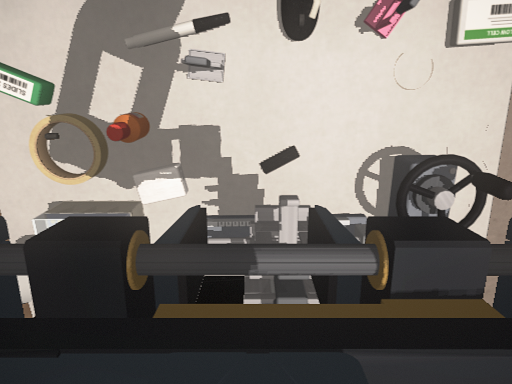

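View pics/s29.png

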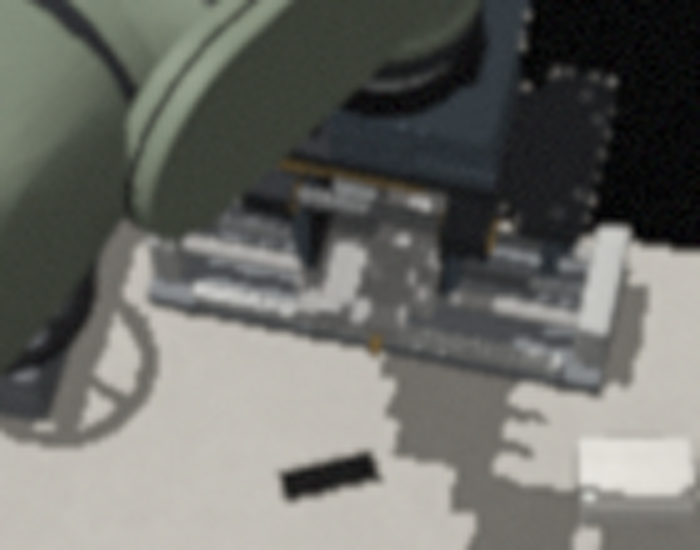

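drive_tool:
  moves:
    - {"claw": -0.2, "dx": 0.8, "dy": -0.9, "dz": 0.1, "yaw": 0.3}
    - {"claw": -0.2, "dx": 0.8, "dy": -0.9, "dz": 0.3, "yaw": 0.5}
    - {"claw": -0.2, "dx": 0.8, "dy": -0.8, "dz": 0.8, "yaw": 0}
    - {"claw": -0.2, "dx": 0, "dy": -0.2, "dz": 0.8, "yaw": 0}
    - {"claw": -0.2, "dx": 0, "dy": 0, "dz": 0, "yaw": 0}

```text
time_s: 49.75
ee_pos: [452.1, -278.6, 255.7]
ee_rot: [178.7, 3.3, 169.4]
force: [0.0, 0.7, 1.0]
gripper_width: 54.8
```

```bash
python3 - <<'E'
from h import *
import pickle
rem(402,-279,150,170.1)
f=grab_frame("wrist"); cv2.imwrite("pics/w30.png",f["color"]); pickle.dump(f,open("w30.pkl","wb"))
u,v=proj(f,(402,-279,50)); u,v=int(u),int(v); x0,y0=u-50,max(0,v-40)
print(x0,y0); cv2.imwrite("pics/w30c.png",cv2.resize(f["color"][y0:y0+75,x0:x0+100],None,fx=8,fy=8,interpolation=cv2.INTER_CUBIC))
E
```

```text
t 49.75 tcp [ 452.1 -278.6  255.7] rot [178.7   3.3 169.4] F [0.  0.7 1. ] w 54.8
units dx 2.46 dy -0.48 dz 5.28 yaw -0.08
192 75
```

View pics/w30c.png

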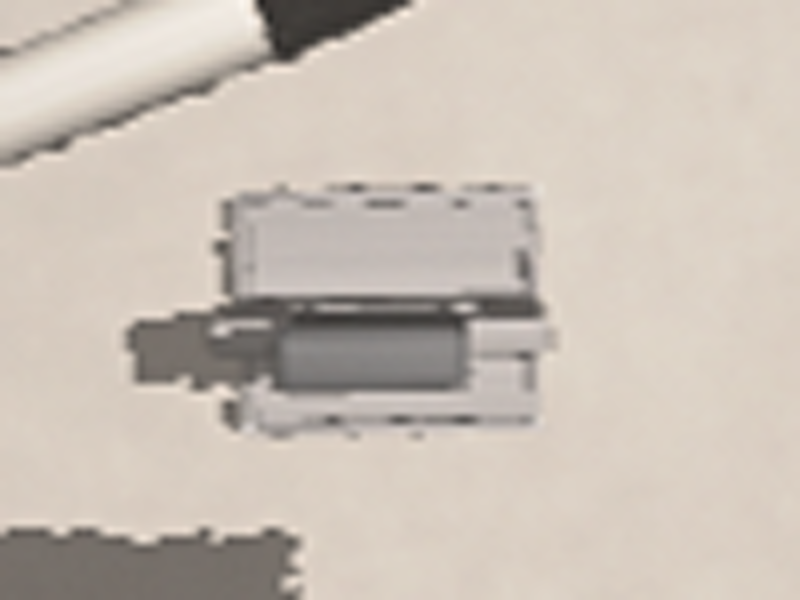

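```bash
python3 - <<'E'
from h import *
import pickle
f=pickle.load(open("w30.pkl","rb"))
F=lambda x,y:(192+(x+.5)/8-.5,75+(y+.5)/8-.5)
P=np.array([onz(f,*F(*c),10)[:2] for c in [(233,200),(535,192),(535,420),(237,424)]])
y=P[1]-P[0]+P[2]-P[3]; print(P.mean(0).round(1),np.degrees(np.arctan2(-y[0],y[1])))
print("tab",onz(f,*F(373,356),92))
rem(403,-284,155,170.5)
E
```

```text
[ 401.5 -283.5] -9.506001492325709
tab [ 401.56628734 -282.71930341   92.        ]
t 49.8 tcp [ 452.5 -278.7  256.5] rot [178.7   3.4 169.5] F [-0.2  0.  -0.7] w 54.5
units dx 2.39 dy -0.72 dz 5.08 yaw -0.12
```

drive_tool:
  moves:
    - {"claw": -0.2, "dx": 0.9, "dy": -0.3, "dz": 1, "yaw": -0.1}
    - {"claw": -0.2, "dx": 0.9, "dy": -0.2, "dz": 1, "yaw": 0}
    - {"claw": -0.2, "dx": 0.6, "dy": -0.1, "dz": 1, "yaw": 0}
    - {"claw": -0.2, "dx": 0.1, "dy": 0, "dz": 1, "yaw": 0}
    - {"claw": -0.2, "dx": 0.1, "dy": 0, "dz": 1, "yaw": 0}

```text
time_s: 50.42
ee_pos: [408.4, -281.3, 155.8]
ee_rot: [179.1, 4.0, 170.5]
force: [0.5, -0.5, 0.1]
gripper_width: 54.7
```

drive_tool:
  moves:
    - {"claw": -0.2, "dx": 0.1, "dy": 0, "dz": 0.9, "yaw": 0}
    - {"claw": -0.2, "dx": 0, "dy": 0, "dz": 0.2, "yaw": 0}

```text
time_s: 50.68
ee_pos: [408.5, -280.4, 133.5]
ee_rot: [179.0, 4.1, 170.5]
force: [-0.1, 0.1, 0.1]
gripper_width: 54.7
```

```bash
python3 - <<'E'
from h import *
import pickle
rem(401.5,-283,63,170.4)
f=grab_frame("wrist"); c=f["color"][120:250,180:330]; cv2.imwrite("pics/w31.png",cv2.resize(c,None,fx=4,fy=4,interpolation=cv2.INTER_CUBIC)); pickle.dump(f,open("w31.pkl","wb"))
E
```

```text
t 50.67 tcp [ 408.5 -280.4  133.5] rot [179.    4.1 170.5] F [-0.1  0.1  0.1] w 54.7
units dx 0.32 dy -0.19 dz 3.53 yaw 0.02
```

View pics/w31.png

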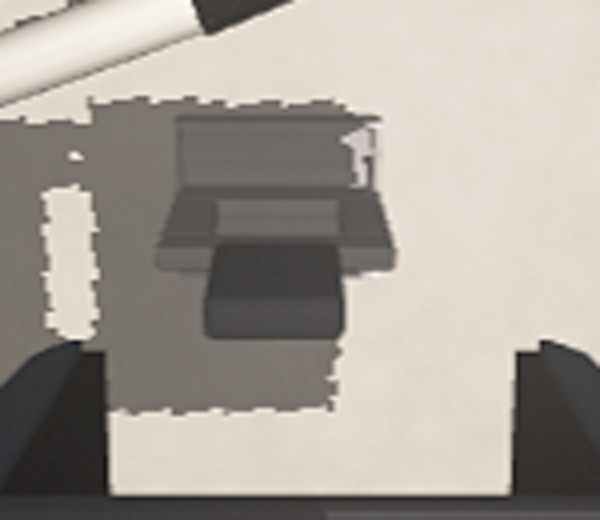

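```bash
python3 - <<'E'
from h import *
import pickle
f=pickle.load(open("w31.pkl","rb")); p=onz(f,180+275/4-.4,120+318/4-.4,92); print(p)
rem(p[0],p[1],63,170.4)
E
```

```text
[ 401.16182252 -282.93189172   92.        ]
t 50.73 tcp [ 408.8 -280.6  133.7] rot [179.1   4.1 170.5] F [ 0.1 -0.1 -0.2] w 54.8
units dx 0.36 dy -0.18 dz 3.53 yaw 0.02
```

drive_tool:
  moves:
    - {"claw": -0.2, "dx": 0.35, "dy": -0.2, "dz": 0.6, "yaw": 0}
    - {"claw": -0.2, "dx": 0.1, "dy": 0, "dz": 0.8, "yaw": 0}
    - {"claw": -0.2, "dx": 0.1, "dy": 0, "dz": 0.8, "yaw": 0}
    - {"claw": -0.2, "dx": 0.05, "dy": 0, "dz": 0.4, "yaw": 0}
    - {"claw": -0.2, "dx": 0, "dy": 0, "dz": 0, "yaw": 0}

```text
time_s: 51.35
ee_pos: [400.8, -284.2, 81.1]
ee_rot: [179.2, 4.4, 170.6]
force: [-0.3, 0.7, 0.4]
gripper_width: 54.7
```

```bash
python3 - <<'E'
from h import *
rem(401.4,-283.5,63,170.4)
E
```

```text
t 51.35 tcp [ 400.8 -284.2   81.1] rot [179.2   4.4 170.6] F [-0.3  0.7  0.4] w 54.7
units dx -0.03 dy 0.04 dz 0.90 yaw 0.02
```

drive_tool:
  moves:
    - {"claw": -0.2, "dx": 0, "dy": 0.04, "dz": 0.5, "yaw": 0}
    - {"claw": -0.2, "dx": 0.03, "dy": 0, "dz": 0.4, "yaw": 0}
    - {"claw": 1, "dx": 0, "dy": 0, "dz": 0, "yaw": 0}
    - {"claw": 1, "dx": 0, "dy": 0, "dz": 0, "yaw": 0}
    - {"claw": 1, "dx": 0, "dy": 0, "dz": 0, "yaw": 0}

```text
time_s: 51.98
ee_pos: [402.7, -284.0, 63.1]
ee_rot: [179.3, 4.5, 170.6]
force: [-0.3, 0.7, -0.4]
gripper_width: 27.5
```

drive_tool:
  moves:
    - {"claw": 1, "dx": 0, "dy": 0, "dz": 0, "yaw": 0}
    - {"claw": 1, "dx": 0, "dy": 0, "dz": 0, "yaw": 0}
    - {"claw": 1, "dx": 0, "dy": 0, "dz": 0, "yaw": 0}

```text
time_s: 52.35
ee_pos: [402.7, -284.0, 63.1]
ee_rot: [179.3, 4.5, 170.6]
force: [-0.1, -0.2, -1.6]
gripper_width: 24.0
```

drive_tool:
  moves:
    - {"claw": 1, "dx": 0, "dy": 0, "dz": -0.5, "yaw": 0}
    - {"claw": 1, "dx": 0, "dy": 0, "dz": -1, "yaw": 0}
    - {"claw": 1, "dx": 0, "dy": 0, "dz": -1, "yaw": 0}
    - {"claw": 1, "dx": 0, "dy": 0, "dz": -1, "yaw": 0}
    - {"claw": 1, "dx": 0, "dy": 0, "dz": -1, "yaw": 0}

```text
time_s: 52.98
ee_pos: [393.9, -282.9, 156.0]
ee_rot: [179.2, 4.3, 170.6]
force: [-0.7, 0.5, -1.4]
gripper_width: 23.5
```

drive_tool:
  moves:
    - {"claw": 1, "dx": 0, "dy": 0, "dz": -1, "yaw": -0.35}
    - {"claw": 1, "dx": 0, "dy": 0, "dz": -1, "yaw": -0.36}
    - {"claw": 1, "dx": 0, "dy": 0, "dz": -1, "yaw": 0}
    - {"claw": 1, "dx": 0, "dy": 0.3, "dz": -1, "yaw": 0}
    - {"claw": 1, "dx": -0.6, "dy": 0.7, "dz": 0, "yaw": 0}

```text
time_s: 53.6
ee_pos: [399.6, -263.7, 244.3]
ee_rot: [179.9, 4.6, 176.8]
force: [-0.4, 0.7, -1.3]
gripper_width: 23.6
```

```bash
python3 - <<'E'
from h import *
rem(480,-198.6,242,176.7)
E
```

```text
t 53.6 tcp [ 399.6 -263.7  244.3] rot [179.9   4.6 176.8] F [-0.4  0.7 -1.3] w 23.6
units dx -3.83 dy 3.47 dz 0.11 yaw 0.01
```

drive_tool:
  moves:
    - {"claw": 1, "dx": -0.8, "dy": 0.8, "dz": 0, "yaw": 0}
    - {"claw": 1, "dx": -0.8, "dy": 0.8, "dz": 0, "yaw": 0}
    - {"claw": 1, "dx": -0.8, "dy": 0.8, "dz": 0, "yaw": 0}
    - {"claw": 1, "dx": -0.8, "dy": 0.7, "dz": 0, "yaw": 0}
    - {"claw": 1, "dx": 0, "dy": 0, "dz": 0, "yaw": 0}

```text
time_s: 54.22
ee_pos: [467.5, -202.5, 253.1]
ee_rot: [180.0, 4.7, 176.8]
force: [-0.6, 0.4, -1.4]
gripper_width: 23.6
```

```bash
python3 - <<'E'
from h import *
rem(497,-199.6,242,176.7)
f=grab_frame("wrist"); c=f["color"][160:310,170:350]; cv2.imwrite("pics/w32.png",cv2.resize(c,None,fx=4,fy=4,interpolation=cv2.INTER_CUBIC))
E
```

```text
t 54.23 tcp [ 467.5 -202.5  253.1] rot [180.    4.7 176.8] F [-0.6  0.4 -1.4] w 23.6
units dx -1.46 dy 0.22 dz 0.55 yaw 0.02
```

View pics/w32.png

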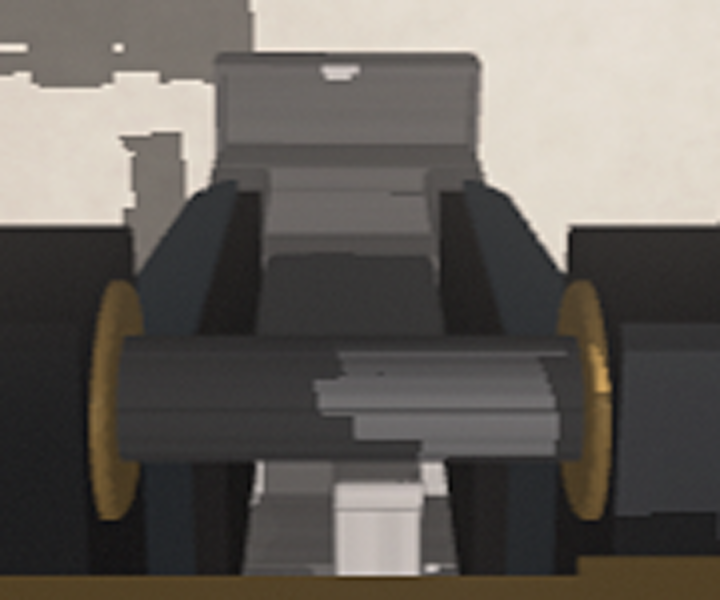

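drive_tool:
  moves:
    - {"claw": 1, "dx": -0.2, "dy": 0.15, "dz": 0.45, "yaw": 0}
    - {"claw": 1, "dx": -0.5, "dy": 0.02, "dz": 0.05, "yaw": 0}
    - {"claw": 1, "dx": -0.5, "dy": 0, "dz": 0.04, "yaw": 0}
    - {"claw": 1, "dx": 0, "dy": 0, "dz": 0, "yaw": 0}

```text
time_s: 54.78
ee_pos: [492.0, -202.0, 243.4]
ee_rot: [-180.0, 4.6, 176.7]
force: [-0.0, 0.5, -2.5]
gripper_width: 23.9
```

```bash
python3 - <<'E'
from h import *
rem(527,-201.3,242,176.7)
f=grab_frame("wrist"); c=f["color"][160:310,170:350]; cv2.imwrite("pics/w33.png",cv2.resize(c,None,fx=4,fy=4,interpolation=cv2.INTER_CUBIC))
E
```

```text
t 54.77 tcp [ 492.  -202.   243.4] rot [-180.     4.6  176.7] F [-0.   0.5 -2.5] w 23.9
units dx -1.74 dy 0.14 dz 0.07 yaw -0.00
```

View pics/w33.png

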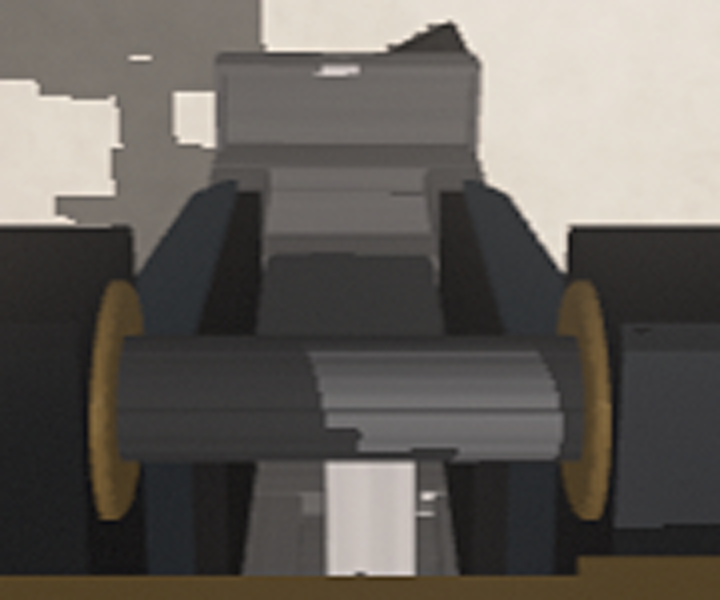

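drive_tool:
  moves:
    - {"claw": 1, "dx": 0, "dy": 0.14, "dz": 0.05, "yaw": 0}
    - {"claw": 1, "dx": -0.5, "dy": 0.02, "dz": 0.03, "yaw": 0}
    - {"claw": 1, "dx": -0.6, "dy": 0.02, "dz": 0.04, "yaw": 0}
    - {"claw": 1, "dx": -0.5, "dy": 0, "dz": 0.02, "yaw": 0}
    - {"claw": 1, "dx": 0, "dy": 0, "dz": 0, "yaw": 0}

```text
time_s: 55.45
ee_pos: [526.5, -200.2, 243.3]
ee_rot: [-180.0, 4.6, 176.7]
force: [-0.0, 0.0, -1.7]
gripper_width: 23.9
```

```bash
python3 - <<'E'
from h import *
rem(545,-202.2,242,176.7)
f=grab_frame("wrist"); c=f["color"][160:310,170:350]; cv2.imwrite("pics/w34.png",cv2.resize(c,None,fx=4,fy=4,interpolation=cv2.INTER_CUBIC))
E
```

```text
t 55.45 tcp [ 526.5 -200.2  243.3] rot [-180.     4.6  176.7] F [-0.   0.  -1.7] w 23.9
units dx -0.93 dy -0.05 dz 0.07 yaw -0.00
```

View pics/w34.png

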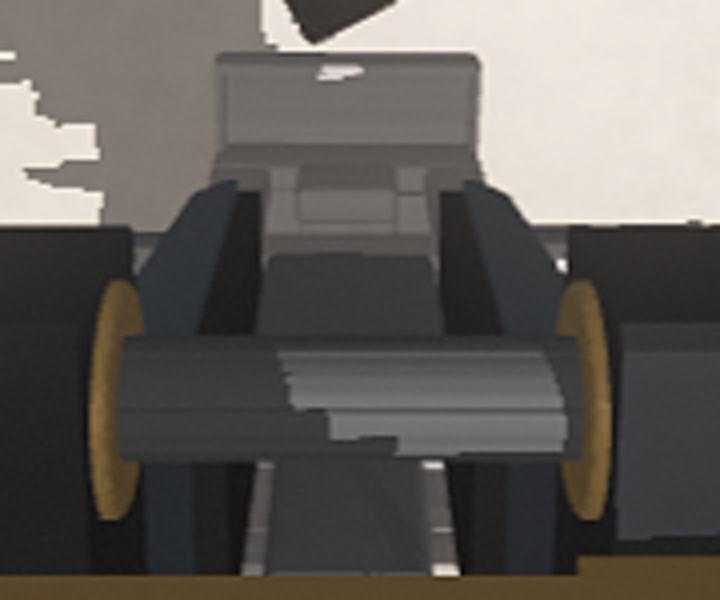

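drive_tool:
  moves:
    - {"claw": 1, "dx": -0.5, "dy": -0.02, "dz": 0.05, "yaw": 0}
    - {"claw": 1, "dx": -0.35, "dy": 0, "dz": 0.05, "yaw": 0}
    - {"claw": 1, "dx": 0, "dy": 0, "dz": 0, "yaw": 0}

```text
time_s: 55.88
ee_pos: [544.1, -201.7, 242.5]
ee_rot: [-180.0, 4.6, 176.7]
force: [-0.5, -0.4, -1.5]
gripper_width: 23.8
```

```bash
python3 - <<'E'
from h import *
rem(544.5,-202.2,227,176.7)
f=grab_frame("wrist"); c=f["color"][100:310,170:350]; cv2.imwrite("pics/w35.png",cv2.resize(c,None,fx=2.8,fy=2.8,interpolation=cv2.INTER_CUBIC))
E
```

```text
t 55.88 tcp [ 544.1 -201.7  242.5] rot [-180.     4.6  176.7] F [-0.5 -0.4 -1.5] w 23.8
units dx -0.02 dy -0.03 dz 0.78 yaw -0.01
```

View pics/w35.png

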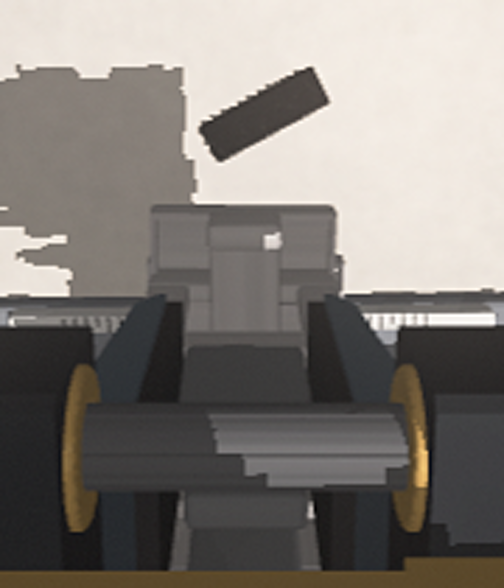

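drive_tool:
  moves:
    - {"claw": 1, "dx": 0, "dy": -0.02, "dz": 0.35, "yaw": 0}
    - {"claw": 1, "dx": 0, "dy": 0, "dz": 0.3, "yaw": 0}
    - {"claw": 1, "dx": 0, "dy": 0, "dz": 0.1, "yaw": 0}
    - {"claw": 1, "dx": 0, "dy": 0, "dz": 0.08, "yaw": 0}

```text
time_s: 56.42
ee_pos: [544.5, -202.1, 226.9]
ee_rot: [-180.0, 4.6, 176.6]
force: [-4.1, 0.8, 11.5]
gripper_width: 24.1
```

drive_tool:
  moves:
    - {"claw": 0.3, "dx": 0, "dy": 0, "dz": -0.05, "yaw": 0}
    - {"claw": 0, "dx": 0, "dy": 0, "dz": 0, "yaw": 0}
    - {"claw": 0, "dx": 0, "dy": 0, "dz": 0, "yaw": 0}
    - {"claw": 0, "dx": 0, "dy": 0, "dz": -0.5, "yaw": 0}
    - {"claw": 0, "dx": -0.08, "dy": 0, "dz": -1, "yaw": 0}

```text
time_s: 57.05
ee_pos: [543.1, -201.9, 258.4]
ee_rot: [180.0, 4.6, 176.6]
force: [-0.1, -0.5, 0.2]
gripper_width: 45.6
```

drive_tool:
  moves:
    - {"claw": 0, "dx": -0.05, "dy": 0, "dz": -1, "yaw": 0}
    - {"claw": 0, "dx": 0, "dy": 0, "dz": -1, "yaw": 0}
    - {"claw": 0, "dx": 0, "dy": 0.5, "dz": -1, "yaw": 0}
    - {"claw": 0, "dx": 0, "dy": 1, "dz": 0, "yaw": 0}
    - {"claw": 0, "dx": 0, "dy": 1, "dz": 0, "yaw": 0}

```text
time_s: 57.68
ee_pos: [543.0, -150.9, 323.4]
ee_rot: [-179.9, 4.8, 176.5]
force: [0.6, -0.1, -0.7]
gripper_width: 45.7
```

drive_tool:
  moves:
    - {"claw": 0, "dx": 0, "dy": 1, "dz": 0, "yaw": 0}
    - {"claw": 0, "dx": 0, "dy": 1, "dz": 0, "yaw": 0}
    - {"claw": 0, "dx": 0, "dy": 1, "dz": 0, "yaw": 0}
    - {"claw": 0, "dx": -0.8, "dy": 1, "dz": 0, "yaw": 0}
    - {"claw": 0, "dx": -0.8, "dy": 1, "dz": 0, "yaw": 0}

```text
time_s: 58.3
ee_pos: [578.5, -44.4, 322.3]
ee_rot: [179.9, 4.5, 176.6]
force: [-0.1, -0.5, 0.4]
gripper_width: 45.9
```

```bash
python3 - <<'E'
from h import *
import pickle
rem(610,-60,320,176.7)
f=grab_frame("wrist"); cv2.imwrite("pics/w36.png",f["color"]); pickle.dump(f,open("w36.pkl","wb"))
f=grab_frame("scene"); c=f["color"][95:195,170:310]; cv2.imwrite("pics/s36.png",cv2.resize(c,None,fx=5.5,fy=5.5,interpolation=cv2.INTER_CUBIC))
f=grab_frame("top"); c=f["color"][100:180,195:305]; cv2.imwrite("pics/t36.png",cv2.resize(c,None,fx=7,fy=7,interpolation=cv2.INTER_CUBIC))
E
```

```text
t 58.3 tcp [578.5 -44.4 322.3] rot [179.9   4.5 176.6] F [-0.1 -0.5  0.4] w 45.9
units dx -1.62 dy -0.68 dz 0.11 yaw -0.01
```

View pics/w36.png

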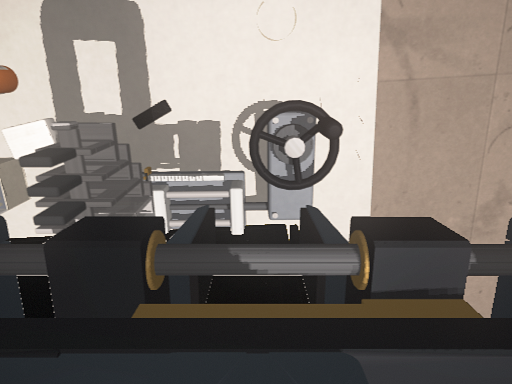

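View pics/s36.png

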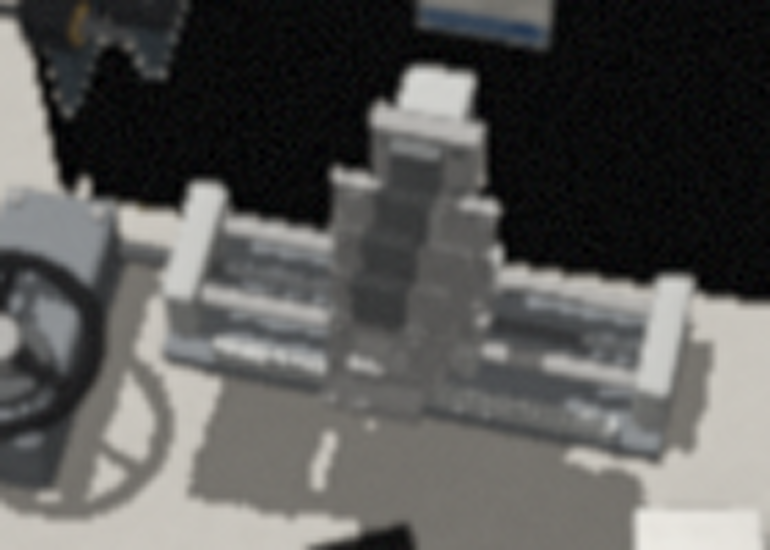

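View pics/t36.png

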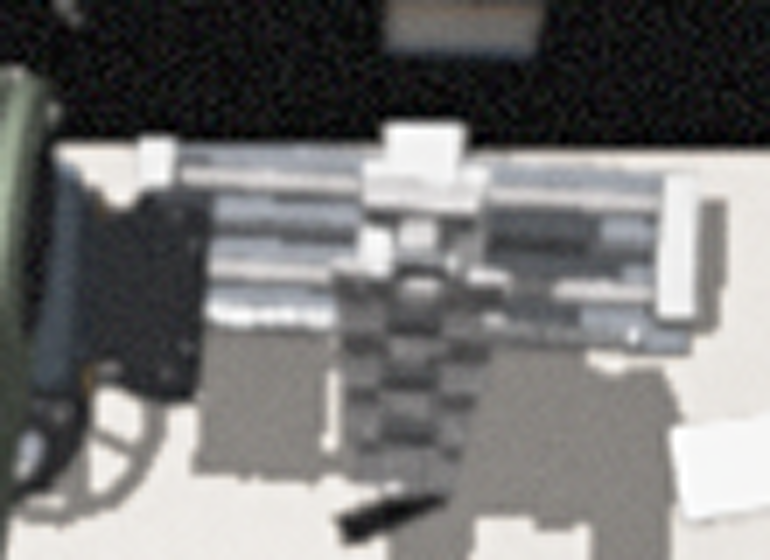

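```bash
python3 - <<'E'
from h import *
import pickle
f=pickle.load(open("w36.pkl","rb")); c=f["color"][150:210,110:190]; cv2.imwrite("pics/w36c.png",cv2.resize(c,None,fx=9,fy=9,interpolation=cv2.INTER_CUBIC))
c=f["color"][110:240,10:160]; cv2.imwrite("pics/w36d.png",cv2.resize(c,None,fx=4.5,fy=4.5,interpolation=cv2.INTER_CUBIC))
E
```

```text
(no output)
```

View pics/w36c.png

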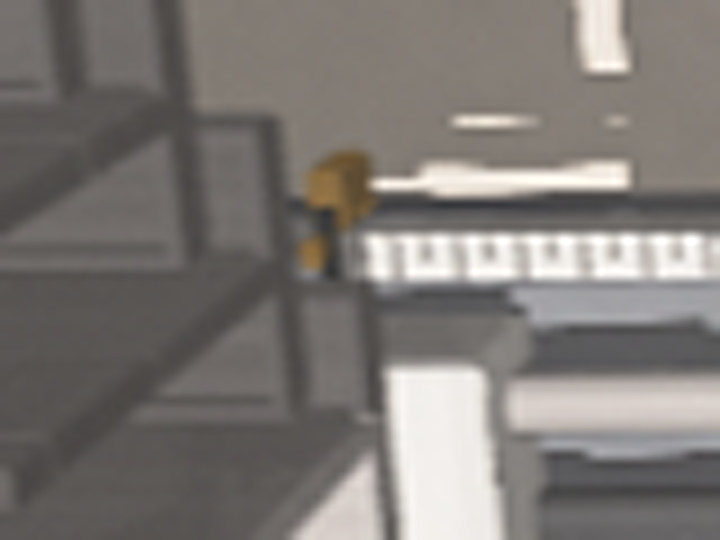

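View pics/w36d.png

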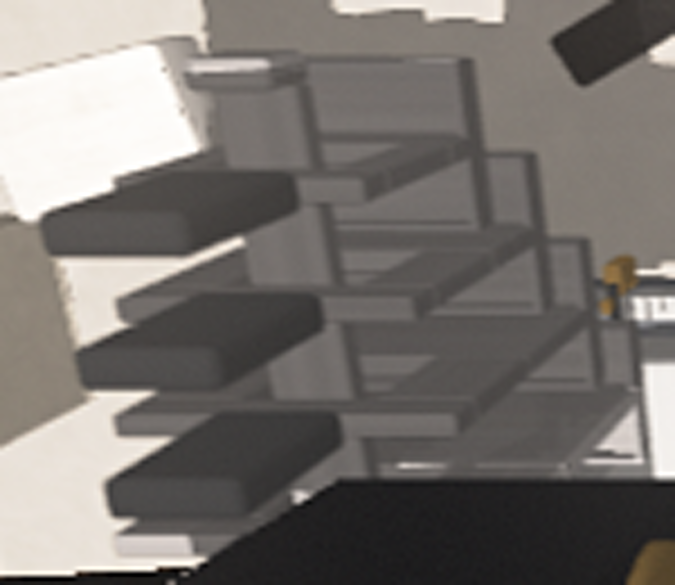

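drive_tool:
  moves:
    - {"claw": 0, "dx": 0, "dy": 0, "dz": 0, "yaw": 0}
    - {"claw": 0, "dx": 0, "dy": 0, "dz": 0, "yaw": 0}
    - {"claw": 0, "dx": 0, "dy": 0, "dz": 0, "yaw": 0}
    - {"claw": 0, "dx": 0, "dy": 0, "dz": 0, "yaw": 0}

```text
time_s: 58.95
ee_pos: [576.7, -46.1, 321.5]
ee_rot: [180.0, 4.3, 176.6]
force: [1.1, -0.1, -0.3]
gripper_width: 45.9
```

```bash
python3 - <<'E'
from h import *
import pickle
a=pickle.load(open("w36.pkl","rb"))["color"].astype(int); b=grab_frame("wrist")["color"].astype(int)
print("mean diff over trays",np.abs(a-b)[110:230,10:160].mean())
job.job_done(); print(telemetry.state()["time_s"])
E
```

```text
mean diff over trays 13.114185185185185
the job is handed in; nothing more can be done
the job is handed in; nothing more can be done
```

I handed the job in at about 59 s. The pointer is at the brass marker, and all four trays (A, B, C, D) hang on the hook, largest at the back, about 23 mm apart.

- **Cranking:** I turned the handwheel about 3.2 turns anticlockwise before lifting any tray. My first stop was about 4 mm short in the wrist view, so I added about 72°. After that the pointer was about 1 mm from the marker.
- **Hanging:** I gripped each tray by its tab and threaded it over the tip. The contact force showed it resting on the bar at the height expected from its size, and then I released it. Tray D had been knocked about 3 cm during the run, so I measured its position again before gripping it.
- **Last checks:** The wrist, scene and top pictures show all four trays level and in order. The pointer is still at the marker: about 1.7 mm off in a slanted view, which comes out near zero once I allow for the viewing angle. The gripper is clear of everything, and I saw no other objects moved in those pictures.
- **Check that proved nothing:** I compared the last two wrist pictures to confirm the trays were still, but the arm had drifted about 2 mm between them. The difference was large (mean 13 grey levels), so I only have the pictures looking still to go on.
- **Unplanned drift:** The tool slowly tilted to about 4.5° over the run. The trays still seated normally.

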